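# Shut a shaker drum's bearing caps, find the heavy side, hold it down

## Task

The counterweight drum of a shaker lies in its bearing stand: press both hinged bearing caps down until their latches hold them shut, and only then turn the drum. Its counterweight is sealed inside and cannot be seen, so turn the drum by its rim, feel which side is heavy, and bring the heavy side straight down. Finish while still holding the drum firmly and still like that, so that the pulley can be fixed to its shaft, and leave the other things on the bench alone.

Things in the scene. Friction and masses are not known exactly. Their poses are not given: they have to be found in the camera images.
- stand: Bearing stand, fixed: plate 150 x 176 mm, 14 mm high, with two grey bearing blocks 26 mm wide (centred on y = +56 and -56 mm, tops at z = 94 mm) and a grey latch post beside each (x = -78 to -64 mm, top z = 112 mm). Origin on the bench under the drum's middle, z up, y along the shaft; the robot is on the -x side. A 46 mm toothed pulley sits on the shaft at y = -74 to -96 mm.
- drum_centre (a point): Middle of the drum on the shaft axis, 92 mm above the bench; axes as the stand's. The drum is a closed aluminium disc 132 mm across and 22 mm thick, upright between the bearings, alike all round: flat faces with a screwed steel cover and a 38 mm hub that stands out 10 mm on each. Its rim can be pinched from above, across the 22 mm, and led round the axis, a part turn per grasp.
- drum (a joint): Turn of the drum about the stand's +y axis, rad (growing: top of the rim moves to stand +x), endless. Its zero says nothing of the heavy side, which differs each time and starts over 1 rad from straight down. Out-of-balance torque 0.28 to 0.38 N m with the heavy side level with the shaft; the bearings drag with about 0.42 N m both ways, so it stays where it is left.
- cap_left (a joint): Hinge of the cap of the bearing at stand y = +56 mm, rad: 0 shut, 0.48 to 0.6 at the start (free end up). Hinge pin parallel to the shaft at stand x = +32, z = 98 mm. A weak spring lifts it open again unless it is pressed right down (about 8 N), where the brass spring plunger in the latch post snaps over its nose and holds it.
- cap_right (a joint): Hinge of the cap of the bearing at stand y = -56 mm, rad: 0 shut, 0.48 to 0.6 at the start (free end up). Hinge pin parallel to the shaft at stand x = +32, z = 98 mm. A weak spring lifts it open again unless it is pressed right down (about 8 N), where the brass spring plunger in the latch post snaps over its nose and holds it.
- cap_left_pad (a point): Where to press: top of the left cap's free end, a ribbed steel tongue 26 mm wide, 30 mm long, 8 mm thick; it swings with the cap. Shut it lies level at stand x = -32, z = 102 mm. The cap's arch over the shaft begins 13 mm to its stand +x side and is 13 mm higher; the latch post begins 32 mm to its -x side.
- cap_right_pad (a point): Where to press: top of the right cap's free end, a ribbed steel tongue 26 mm wide, 30 mm long, 8 mm thick; it swings with the cap. Shut it lies level at stand x = -32, z = 102 mm. The cap's arch over the shaft begins 13 mm to its stand +x side and is 13 mm higher; the latch post begins 32 mm to its -x side.
- screwdriver: Screwdriver with an orange handle, 170 mm long, lying on the bench to the left of the stand; leave it alone. Origin under its middle.
- parts_box: Grey box of fittings with a clear lid, 100 x 131 x 44 mm, on the bench; leave it alone. Origin under its middle.
- caliper: Digital caliper, 210 mm long, lying on the bench; leave it alone. Origin under its middle.

How it is judged:
By the outcome, as a careful person would: the job done as asked, in the order asked, and still so for the second after the job is handed in, while the arm keeps its last pose, push and grip.
It also fails if it takes over 72 s, if anything falls off the work surface, if the arm or the gripper's body presses on something with over 40 N, if the wrist force passes 120 N, or if a joint passes its speed limit or range.

## Robot

A 6-joint arm with a two-finger parallel gripper is mounted at the origin on a cart in front of the work surface, level with it; the furniture and walls round the work are solid. World frame = base frame: x ahead of the robot, y to its left, z up, the work surface at z = 0. Lengths are in m, angles in rad, forces in N, time in s.
With the tool pointing down it reaches from about 0.4 to 0.925 m from the base axis. Payload 12.5 kg.
Tool frame: the origin (TCP) lies between the finger pads; the fingertips stand 17 mm ahead of it and the grasp point (between the pads) lies 2 mm behind it (bot.tips_ahead is the distance from the TCP to the fingertips, in m); z points along the fingers, y is the line along which they close (so a half turn about z gives the same grasp; the last joint's range is limited). The gripper opens to 95 mm and grips with 3 to 60 N. Pads are 20 mm wide; open, the fingers measure 119 mm over their backs; the gripper's body (75 mm by 180 mm) begins 59 mm behind the grasp point.
Start: joints at [1.228, 0.491, 1.559, -0, 1.092, -0.106], TCP at [0.147, 0.608, 0.202] pointing down, gripper open.
Joint ranges: [-3.1, 3.1], [-0.84, 2.19], [0.05, 2.79], [-1.13, 4.28], [0.06, 2.93], [-2.69, 2.69]. Speed limits (rad/s): [2.22, 2.22, 2.79, 3.14, 3.14, 3.14].

## Interface

Orientations are given as [roll, pitch, yaw] about the fixed x, y, z axes, in that order (R = Rz(yaw) Ry(pitch) Rx(roll)).
In Python, from cell import bot gives the robot as it stands.
- The arm moves only by the tool play_rows, never from a script. Its argument "rows" is one flat list of numbers, 4 for each row, row after row: the shift along the tool's x, y, z in units of 25 mm (1.0 is 25 mm), then the turn about the tool's z in units of 5 degrees (1.0 is 5 degrees). A call has 1 to 5 rows; each row shifts and turns the commanded pose from where the row before left it, along the tool's axes as they then stand; what a row does not reach is not made up. A row lasts 1/12 s, in which the tool goes at most 41.7 mm and 7.16 degrees, less where a joint would pass 70% of its speed; a pose out of reach is approached as far as the arm can. A call is refused whole if a number of a shift passes 1 or a number of a turn 1, either way. A call with a gripper value outside its range is refused whole. "claw" is the opening, from 0 (shut) to 1 (fully open), set as the call begins (left out, the last holds). The fingers move at their own pace and stop on an object; "newtons" is the grip in N (left out, the last holds). Time passes only in rows, so rows that do not move let the fingers close. It gives the time, the measured TCP pose, the force, the opening and the grip force at its end, in the units of the state.
- bot.get_state(): the state, without advancing time (a new reading comes with each control period).
- bot.capture(name): name is "scene" or "side" or "wrist"; returns (picture, depth): 420x560x3 uint8, red, green, blue; 420x560 float32, m along the optical axis (not along the pixel's ray), 0 where there is no reading.
- bot.camera_model(name): a dict with "fx", "fy", "cx", "cy" (pixels), "D" ([k1, k2, p1, p2, k3] as OpenCV has them; the pictures are not rectified), "rvec" (rotation vector, rad) and "tvec" (3), from world to camera coordinates, as OpenCV has them. Camera axes: x right, y down, z forward; pixel columns grow to the right and rows downward; lengths in m; the calibration is good to about 2 mm. A picture is of the moment at which its call begins: read the wrist's pose just before it. camera_model takes no time and is no camera call; for the wrist camera it gives the pose at the moment of the call.
- bot.finish_job(): hands the job in; it is judged then, once.
Trained networks look in the newest picture that a camera, given by its name, has taken for a name from the list of things; names that differ only in an ending like _2 or _b are one class to them, and where a whole thing is asked for, a point or a joint stands for the part that bears it (a point fixed in the world has none). Each returns a list of dicts, best first, with "score" (0 to 1); they miss things now and then, are a little off and sometimes report something else, mostly with a low value. They report only what shows in the picture. A call takes as long as a camera call.
- bot.spot_in(query, camera): "xyz" ([x, y, z] in m, in world coordinates, good to about 4 mm: the middle of the surface that is visible of it).
- bot.cut_out(query, camera): "mask" (420x560 bool, what is visible of it).
- bot.pinpoint(query, camera): "xyz" ([x, y, z] in m, in world coordinates, good to about 4 mm: a listed point, or the origin of a listed thing).
The state is a dict: "time_s": time; "joints": joint angles; "joint_vel": joint speeds; "joint_efforts": joint torques, N m; "eef_pos": TCP position; "tcp_rot": TCP orientation; "force": force on the tool from outside, world axes, zero at the start; "ft_torque": the same for the moment, N m; "width": finger opening in m; "grip_force": force on a finger pad.
Only numpy, scipy, OpenCV 4.12 (cv2) and the standard library are available. Lean on these libraries where they do the work, as an engineer would, in place of code of your own. Each camera call takes 0.05 s, during which the arm holds its last target. There are 200 camera calls.

## Working session

There is one attempt and no reset: what is moved stays moved. The work goes in short steps, Python scripts to look and compute and a tool call to move; the robot and the scene stay as the last step left them, time stands still between calls to the robot, and variables do not carry over. Pictures are saved under pics/ and viewed, at most 10 in all, crops included, and the job is handed in when it is done.

Besides the shell and the picture viewer there is one more tool, called after ">>>" as a command line: name --argument value ..., lists and objects as JSON in quotes. play_rows: Moves the arm, as the interface text tells. Its arguments: {"type":"object","properties":{"rows":{"type":"array","items":{"type":"number"}},"claw":{"type":"number"},"newtons":{"type":"number"}},"required":["rows"]}

```bash
mkdir -p pics; ls; cat > h.py <<'E'
from cell import bot
import numpy as np, cv2
from scipy.spatial.transform import Rotation as R
def snap(c,f):
    p,d=bot.capture(c); cv2.imwrite('pics/'+f,p[:,:,::-1]); return p,d
def pts(c,d,mask=None):
    m=bot.camera_model(c); v,u=np.nonzero((d>0)&(mask if mask is not None else True))
    K=np.array([[m['fx'],0,m['cx']],[0,m['fy'],m['cy']],[0,0,1]])
    n=cv2.undistortPoints(np.stack([u,v],1).astype(float)[:,None],K,np.array(m['D']))[:,0]
    z=d[v,u][:,None]; pc=np.hstack([n*z,z]); Rm=cv2.Rodrigues(np.array(m['rvec'],float))[0]
    return (pc-np.ravel(m['tvec']))@Rm, u,v
E
python3 - <<'E'
from h import *
s=bot.get_state(); print({k:np.round(v,3).tolist() for k,v in s.items()})
for c in ['scene','side']:
    snap(c,c+'0.png')
    for q in ['stand','drum_centre','cap_left_pad','cap_right_pad','screwdriver','parts_box','caliper']:
        print(c,q,[(np.round(r['xyz'],3).tolist(),round(r['score'],2)) for r in bot.pinpoint(q,c)[:2]])
E
```

```text
pics
{'time_s': 0.0, 'joints': [1.228, 0.492, 1.559, 0.0, 1.092, -0.106], 'joint_vel': [-0.0, -0.0, 0.001, 0.002, 0.002, -0.0], 'joint_efforts': [-0.0, -61.264, -25.818, 0.069, 0.048, -0.0], 'eef_pos': [0.147, 0.607, 0.202], 'tcp_rot': [-3.14, -0.0, 2.905], 'force': [0.337, 0.837, 0.269], 'ft_torque': [0.008, 0.02, -0.019], 'grip_force': 0.0, 'width': 0.095}
scene stand [([0.515, -0.388, 0.001], 0.98), ([0.496, -0.138, -0.001], 0.39)]
scene drum_centre [([0.512, -0.388, 0.093], 0.84)]
scene cap_left_pad [([0.493, -0.329, 0.136], 0.65), ([0.513, -0.385, 0.092], 0.27)]
scene cap_right_pad [([0.491, -0.444, 0.135], 0.48)]
scene screwdriver [([0.494, -0.137, -0.002], 0.65)]
scene parts_box [([0.502, 0.058, 0.001], 0.72)]
scene caliper [([0.479, 0.343, 0.002], 0.77)]
side stand [([0.509, -0.388, -0.001], 0.82)]
side drum_centre [([0.511, -0.388, 0.097], 0.84)]
side cap_left_pad [([0.486, -0.332, 0.13], 0.57)]
side cap_right_pad [([0.49, -0.446, 0.138], 0.8)]
side screwdriver [([0.496, -0.145, -0.002], 0.76)]
side parts_box [([0.504, 0.056, 0.004], 0.62)]
side caliper [([0.48, 0.346, 0.003], 0.81)]
```

View pics/scene0.png

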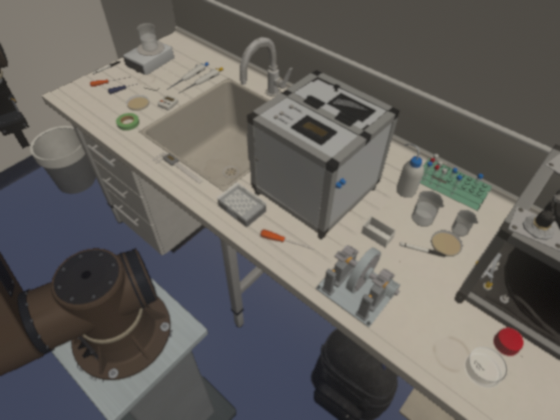

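View pics/side0.png

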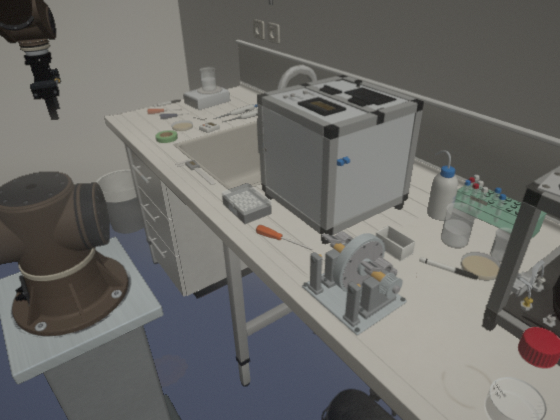

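```bash
python3 - <<'E'
from h import *
for c in ['scene','side']:
    p,d=bot.capture(c)
    P,u,v=pts(c,d)
    near=np.hypot(P[:,0]-.512,P[:,1]+.388)<.2
    # drum points: z>0.12 between caps
    k=near&(abs(P[:,1]+.388)<.018)&(P[:,2]>.1)&(P[:,2]<.2)
    Q=P[k]; print(c,'drum',len(Q),Q.min(0) if len(Q) else '',Q.max(0) if len(Q) else '')
    if len(Q)>50:
        # circle fit in xz
        A=np.c_[2*Q[:,0],2*Q[:,2],np.ones(len(Q))]; s=np.linalg.lstsq(A,(Q[:,0]**2+Q[:,2]**2),rcond=None)[0]
        print(s[:2],np.sqrt(s[2]+s[0]**2+s[1]**2))
    # plate top edges
    k=near&(abs(P[:,2]-.014)<.004)
    Q=P[k][:,:2].astype(np.float32); print(c,'plate',len(Q),cv2.minAreaRect(Q), Q.min(0),Q.max(0))
    for q in ['cap_left','cap_right','drum']:
        for r in bot.cut_out(q,c)[:1]:
            Q=pts(c,d,r['mask'])[0]; print(q,round(r['score'],2),len(Q),np.percentile(Q,[2,50,98],axis=0).round(3).tolist())
E
```

```text
scene drum 575 [ 0.44375927 -0.40585797  0.10009673] [ 0.56835396 -0.37694033  0.16046933]
[0.50026729 0.11665389] 0.04189632027280018
scene plate 1102 ((0.5297949314117432, -0.32742249965667725), (0.2976000905036926, 0.27494460344314575), 21.144956588745117) [ 0.42284086 -0.47621122] [ 0.71016985 -0.18815625]
cap_left 0.48 206 [[0.462, -0.345, 0.099], [0.501, -0.334, 0.13], [0.543, -0.319, 0.148]]
cap_right 0.51 218 [[0.464, -0.457, 0.097], [0.502, -0.445, 0.131], [0.545, -0.431, 0.149]]
drum 0.74 1088 [[0.444, -0.484, 0.013], [0.499, -0.399, 0.11], [0.564, -0.35, 0.157]]
side drum 1188 [ 0.44423462 -0.40589921  0.10000622] [ 0.57184939 -0.37750602  0.16012203]
[0.50378169 0.11544625] 0.040995705096889504
side plate 1487 ((0.5686577558517456, -0.333404541015625), (0.2898646891117096, 0.2854948341846466), 89.6278305053711) [ 0.42513654 -0.47797963] [ 0.71093315 -0.18812566]
cap_left 0.52 235 [[0.465, -0.347, 0.081], [0.504, -0.338, 0.132], [0.555, -0.288, 0.149]]
cap_right 0.88 333 [[0.466, -0.458, 0.09], [0.506, -0.45, 0.131], [0.548, -0.4, 0.149]]
drum 0.62 2281 [[0.447, -0.487, 0.047], [0.496, -0.401, 0.109], [0.565, -0.345, 0.158]]
```

The scene view shows the stand at about (360, 285), with both caps tilted open. The big instrument box is at (325, 150), the parts box at (243, 205) and the screwdriver at (285, 240). The side view agrees: the drum is upright at (362, 262) and the stand is roughly square to the robot. Next I check clearances along the path and the stand's yaw.

```bash
python3 - <<'E'
from h import *
P=np.vstack([pts(c,bot.capture(c)[1])[0] for c in ['scene','side']])
r=np.hypot(P[:,0],P[:,1]); a=np.degrees(np.arctan2(P[:,1],P[:,0]))
for z0 in (.1,.2):
  for b in range(-55,80,8):
    k=(P[:,2]>z0)&(a>=b)&(a<b+8)&(r>.35)
    if k.sum()>5: print(z0,b,np.percentile(r[k],1).round(3),P[k,2].max().round(2))
# yaw from drum faces & rim
k=(np.hypot(P[:,0]-.511,P[:,2]-.092)<.068)&(np.hypot(P[:,0]-.511,P[:,2]-.092)>.03)&(abs(P[:,1]+.388)<.016)&(P[:,2]>.12)
Q=P[k]
for s in (1,-1):
  q=Q[(s*(Q[:,1]+.388)>.006)]
  if len(q)>60:
    l=cv2.fitLine(q[:,:2].astype(np.float32),cv2.DIST_HUBER,0,.01,.01).ravel(); print('face',s,len(q),l,np.degrees(np.arctan2(l[1],l[0])),np.median(q[:,1]))
E
```

```text
0.1 -55 0.881 0.33
0.1 -47 0.595 0.38
0.1 -39 0.544 0.34
0.1 -31 1.204 0.53
0.1 -23 0.592 0.61
0.1 -15 0.575 0.56
0.1 -7 0.569 0.53
0.1 1 0.57 0.51
0.1 9 1.123 0.5
0.1 17 0.952 0.48
0.1 25 1.224 0.47
0.1 33 1.328 0.45
0.1 41 1.262 0.43
0.1 49 1.276 0.4
0.1 57 1.977 0.39
0.1 65 0.442 0.57
0.1 73 0.408 0.57
0.2 -55 0.95 0.33
0.2 -47 0.887 0.38
0.2 -39 0.964 0.34
0.2 -31 1.202 0.53
0.2 -23 0.592 0.61
0.2 -15 0.576 0.56
0.2 -7 0.569 0.53
0.2 1 0.57 0.51
0.2 9 1.123 0.5
0.2 17 0.959 0.48
0.2 25 1.226 0.47
0.2 33 1.327 0.45
0.2 41 1.482 0.43
0.2 49 1.71 0.4
0.2 57 1.978 0.39
0.2 65 0.437 0.57
0.2 73 0.407 0.57
face 1 127 [ 0.9999881   0.00488067  0.49848545 -0.3798299 ] 0.27964267 -0.37973967246953116
face -1 685 [ 0.99991137 -0.01331598  0.5136071  -0.3999156 ] -0.7629721 -0.3997920791225072
```

```bash
cat > plan.py <<'E'
import sys,json
from h import *
def rows(p,yaw,wps,yawT,step=.024,rate=1.0):
    p=np.array(p,float);out=[];i=0
    while i<len(wps) or abs(yaw-yawT)>.004:
        t=np.array(wps[min(i,len(wps)-1)],float); d=t-p; L=np.linalg.norm(d)
        if L>step: d*=step/L
        else: i+=1
        M=np.array([[np.cos(yaw),np.sin(yaw),0],[np.sin(yaw),-np.cos(yaw),0],[0,0,-1]])
        s=np.round(M.T@d/.025,2); u=round(float(np.clip(np.degrees(yaw-yawT)/5,-rate,rate)),2)
        p=p+M@s*.025; yaw-=np.radians(5*u); out.append([*s.tolist(),u])
    return out,p,yaw
def show(o):
    for i in range(0,len(o),5): print(json.dumps([x+0.0 for r in o[i:i+5] for x in r]))
E
python3 - <<'E'
from plan import *
s=bot.get_state()
o,p,y=rows(s['eef_pos'],s['tcp_rot'][2],[[.17,.55,.25],[.30,.33,.25],[.42,.10,.25],[.42,-.2,.24],[.478,-.331,.21]],0.)
print(len(o),p,y); show(o)
E
```

```text
46 [ 0.47789364 -0.33090049  0.20991751] -0.00027708011909920865
[-0.44, -0.62, -0.59, 1.0, -0.5, -0.58, -0.58, 1.0, -0.54, -0.53, -0.59, 1.0, -0.16, -0.13, -0.15, 1.0, -0.86, -0.42, 0.0, 1.0]
[-0.9, -0.34, 0.0, 1.0, -0.92, -0.26, 0.0, 1.0, -0.94, -0.18, 0.0, 1.0, -0.96, -0.1, 0.0, 1.0, -0.96, -0.01, 0.0, 1.0]
[-0.96, 0.07, 0.0, 1.0, -0.95, 0.15, 0.0, 1.0, -0.93, 0.24, 0.0, 1.0, -0.91, 0.31, 0.0, 1.0, -0.56, 0.25, 0.0, 1.0]
[-0.86, 0.42, 0.0, 1.0, -0.82, 0.5, 0.0, 1.0, -0.78, 0.57, 0.0, 1.0, -0.72, 0.63, 0.0, 1.0, -0.67, 0.69, 0.0, 1.0]
[-0.6, 0.75, 0.0, 1.0, -0.54, 0.8, 0.0, 1.0, -0.46, 0.84, 0.0, 1.0, -0.39, 0.88, 0.0, 1.0, -0.31, 0.91, 0.0, 1.0]
[-0.19, 0.75, 0.0, 1.0, -0.57, 0.77, 0.03, 1.0, -0.5, 0.82, 0.03, 1.0, -0.43, 0.86, 0.03, 1.0, -0.35, 0.89, 0.03, 1.0]
[-0.27, 0.92, 0.03, 1.0, -0.19, 0.94, 0.03, 1.0, -0.11, 0.95, 0.03, 1.0, -0.02, 0.96, 0.03, 0.29, 0.0, 0.96, 0.03, 0.0]
[0.0, 0.96, 0.04, 0.0, 0.0, 0.96, 0.03, 0.0, 0.0, 0.96, 0.04, 0.0, 0.0, 0.48, 0.02, 0.0, 0.38, 0.86, 0.2, 0.0]
[0.38, 0.86, 0.2, 0.0, 0.38, 0.86, 0.19, 0.0, 0.38, 0.86, 0.2, 0.0, 0.38, 0.86, 0.19, 0.0, 0.39, 0.86, 0.2, 0.0]
[0.03, 0.08, 0.02, 0.0]
```

>>> play_rows --rows '[-0.44, -0.62, -0.59, 1.0, -0.5, -0.58, -0.58, 1.0, -0.54, -0.53, -0.59, 1.0, -0.16, -0.13, -0.15, 1.0, -0.86, -0.42, 0.0, 1.0]' --claw 0 --newtons 20

```text
time_s: 1.72
eef_pos: [0.1818, 0.5303, 0.2513]
tcp_rot: [3.139, -0.001, 2.465]
force: [0.2, 0.9, -0.7]
width: 0.0672
grip_force: 0.0
```

>>> play_rows --rows '[-0.9, -0.34, 0.0, 1.0, -0.92, -0.26, 0.0, 1.0, -0.94, -0.18, 0.0, 1.0, -0.96, -0.1, 0.0, 1.0, -0.96, -0.01, 0.0, 1.0]'

```text
time_s: 2.13
eef_pos: [0.2436, 0.425, 0.25]
tcp_rot: [3.141, -0.0, 2.028]
force: [0.6, 0.1, -0.8]
width: 0.0339
grip_force: 0.0
```

>>> play_rows --rows '[-0.96, 0.07, 0.0, 1.0, -0.95, 0.15, 0.0, 1.0, -0.93, 0.24, 0.0, 1.0, -0.91, 0.31, 0.0, 1.0, -0.56, 0.25, 0.0, 1.0]'

```text
time_s: 2.55
eef_pos: [0.3006, 0.3285, 0.2501]
tcp_rot: [3.141, -0.0, 1.591]
force: [-0.6, 0.4, -0.9]
width: 0.0024
grip_force: 0.0
```

Tracking is tight, so I'll continue.

>>> play_rows --rows '[-0.86, 0.42, 0.0, 1.0, -0.82, 0.5, 0.0, 1.0, -0.78, 0.57, 0.0, 1.0, -0.72, 0.63, 0.0, 1.0, -0.67, 0.69, 0.0, 1.0]'

```text
time_s: 2.97
eef_pos: [0.3558, 0.2225, 0.2501]
tcp_rot: [3.141, -0.0, 1.155]
force: [0.8, 0.9, -0.1]
width: 0.0005
grip_force: 0.0
```

>>> play_rows --rows '[-0.6, 0.75, 0.0, 1.0, -0.54, 0.8, 0.0, 1.0, -0.46, 0.84, 0.0, 1.0, -0.39, 0.88, 0.0, 1.0, -0.31, 0.91, 0.0, 1.0]'

```text
time_s: 3.38
eef_pos: [0.4115, 0.1159, 0.2501]
tcp_rot: [3.141, -0.0, 0.719]
force: [-0.2, 0.8, 0.2]
width: 0.0002
grip_force: 0.0
```

>>> play_rows --rows '[-0.19, 0.75, 0.0, 1.0, -0.57, 0.77, 0.03, 1.0, -0.5, 0.82, 0.03, 1.0, -0.43, 0.86, 0.03, 1.0, -0.35, 0.89, 0.03, 1.0]'

```text
time_s: 3.8
eef_pos: [0.4197, 0.0028, 0.247]
tcp_rot: [3.141, -0.0, 0.283]
force: [0.9, -0.2, -0.1]
width: 0.0005
grip_force: 0.0
```

>>> play_rows --rows '[-0.27, 0.92, 0.03, 1.0, -0.19, 0.94, 0.03, 1.0, -0.11, 0.95, 0.03, 1.0, -0.02, 0.96, 0.03, 0.29, 0.0, 0.96, 0.03, 0.0]'

```text
time_s: 4.22
eef_pos: [0.4198, -0.1171, 0.2433]
tcp_rot: [3.142, -0.0, -0.002]
force: [0.2, 0.1, -0.4]
width: 0.0005
grip_force: 0.0
```

>>> play_rows --rows '[0.0, 0.96, 0.04, 0.0, 0.0, 0.96, 0.03, 0.0, 0.0, 0.96, 0.04, 0.0, 0.0, 0.48, 0.02, 0.0, 0.38, 0.86, 0.0, 0.0]'

```text
time_s: 4.63
eef_pos: [0.4283, -0.2214, 0.2399]
tcp_rot: [-3.141, 0.001, -0.001]
force: [0.2, -0.4, 0.9]
width: 0.0005
grip_force: 0.0
```

```bash
python3 - <<'E'
from h import *
s=bot.get_state(); print({k:np.round(v,3).tolist() for k,v in s.items()})
p,d=snap('wrist','w0.png')
for q in ['stand','drum_centre','cap_left_pad','cap_right_pad']:
    print(q,[(np.round(r['xyz'],4).tolist(),round(r['score'],2)) for r in bot.pinpoint(q,'wrist')[:2]])
P,u,v=pts('wrist',d); print(P.min(0),P.max(0))
k=(P[:,2]>.12)&(abs(P[:,1]+.389)<.02)&(abs(P[:,0]-.51)<.08); Q=P[k]; print(len(Q), np.percentile(Q,[1,50,99],axis=0).round(4) if len(Q) else '')
E
```

```text
{'time_s': 4.633, 'joints': [-0.614, 0.246, 1.845, 0.0, 1.052, 0.957], 'joint_vel': [-0.308, 0.346, -0.503, -0.001, 0.137, -0.316], 'joint_efforts': [1.186, -46.835, -22.333, -0.03, -0.407, 0.498], 'eef_pos': [0.428, -0.221, 0.24], 'tcp_rot': [-3.141, 0.001, -0.001], 'force': [0.211, -0.362, 0.913], 'ft_torque': [-0.036, 0.153, 0.043], 'grip_force': 0.0, 'width': 0.001}
stand [([0.5105, -0.3844, 0.0007], 0.64)]
drum_centre [([0.5083, -0.3882, 0.0969], 0.67)]
cap_left_pad [([0.4898, -0.3287, 0.1357], 0.96)]
cap_right_pad [([0.4919, -0.4422, 0.1362], 0.85)]
[-0.69999589 -1.37469098 -0.85898662] [0.63114026 0.92730412 0.37469489]
6938 [[ 0.4568 -0.3974  0.1206]
 [ 0.5151 -0.3787  0.1468]
 [ 0.5691 -0.3745  0.1598]]
```

View pics/w0.png

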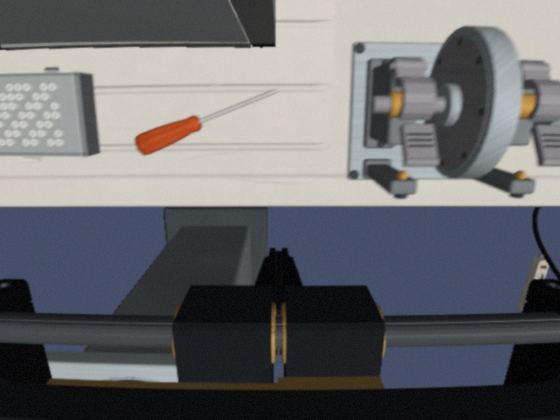

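The wrist view shows the stand at upper right, with the left tongue at (420, 143) and its latch post at (400, 185). The stand edges run parallel to the image axes, so its yaw is about 0. I'll move over the left tongue and measure again from there.

>>> play_rows --rows '[0.4, 0.88, 0.2, 0, 0.4, 0.88, 0.2, 0, 0.4, 0.88, 0.2, 0, 0.4, 0.88, 0.2, 0, 0.4, 0.88, 0.2, 0]'

```text
time_s: 5.3
eef_pos: [0.4798, -0.3312, 0.2148]
tcp_rot: [-3.141, -0.0, 0.001]
force: [0.5, 0.8, -0.3]
width: 0.0004
grip_force: 0.0
```

>>> play_rows --rows '[0, 0, 0, 0]'

```text
time_s: 5.38
eef_pos: [0.4804, -0.3332, 0.2137]
tcp_rot: [-3.141, 0.0, -0.001]
force: [0.0, 0.2, 0.4]
width: 0.0005
grip_force: 0.0
```

```bash
python3 - <<'E'
from h import *
s=bot.get_state(); print(s['eef_pos'],s['tcp_rot'],s['force'],s['ft_torque'])
p,d=snap('wrist','w1.png')
for q in ['stand','drum_centre','cap_left_pad','cap_right_pad']:
    print(q,[(np.round(r['xyz'],4).tolist(),round(r['score'],2)) for r in bot.pinpoint(q,'wrist')[:2]])
P,u,v=pts('wrist',d)
k=(P[:,2]>.135)&(P[:,2]<.162)&(abs(P[:,1]+.389)<.016)&(abs(P[:,0]-.51)<.08); Q=P[k]
# rim top: per-x slice mean/min/max y
for x in np.arange(.47,.56,.01):
    q=Q[abs(Q[:,0]-x)<.005]; q=q[q[:,2]>q[:,2].max()-.006] if len(q) else q
    if len(q)>20: print(round(x,3),len(q),np.percentile(q[:,1],[2,98]).round(4),q[:,2].max().round(4))
k=(abs(P[:,2]-.014)<.004)&(abs(P[:,0]-.51)<.12)&(abs(P[:,1]+.388)<.12); Q=P[k]; print('plate',np.percentile(Q,[1,99],axis=0).round(4))
E
```

```text
[ 0.48036727 -0.33317153  0.21368251] [-3.14147245e+00  3.29769977e-04 -7.91114509e-04] [0.00699325 0.20247658 0.36745911] [-0.09515049  0.11969626  0.00470475]
stand [([0.5087, -0.3846, -0.0003], 0.57), ([0.4935, -0.1371, 0.0007], 0.33)]
drum_centre [([0.5079, -0.3897, 0.0951], 0.97), ([0.4959, -0.1377, -0.0004], 0.24)]
cap_left_pad [([0.4868, -0.3306, 0.1333], 0.94), ([0.5102, -0.3892, 0.0019], 0.52)]
cap_right_pad [([0.4882, -0.4405, 0.1373], 0.83), ([0.5059, -0.3907, 0.0994], 0.15)]
0.47 201 [-0.3951 -0.3752] 0.1513
0.48 319 [-0.3953 -0.3747] 0.1569
0.49 367 [-0.3953 -0.3746] 0.1603
0.5 405 [-0.3951 -0.3745] 0.162
0.51 460 [-0.3951 -0.3744] 0.162
0.52 478 [-0.395  -0.3743] 0.162
0.53 495 [-0.395  -0.3737] 0.1603
0.54 464 [-0.3949 -0.3738] 0.1575
0.55 298 [-0.3949 -0.3739] 0.1528
0.56 244 [-0.3949 -0.3738] 0.1442
plate [[ 0.428  -0.4704  0.0144]
 [ 0.5751 -0.2979  0.018 ]]
```

View pics/w1.png

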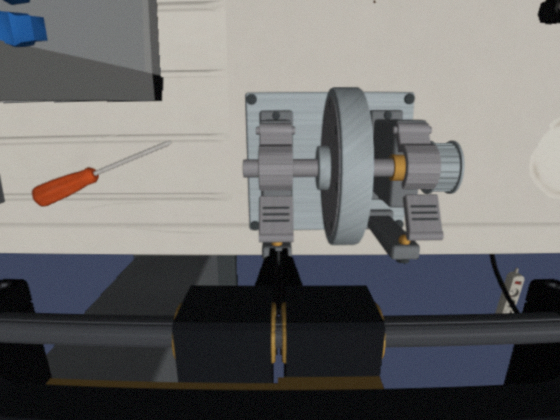

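The tongue lines up with the fingertips near column 278, and the drum rim is at columns 325–370. I take the stand at about (0.510, -0.387). Now I press the left cap.

>>> play_rows --rows '[-0.18, -0.08, 0.7, 0, 0, 0, 0.8, 0, 0, 0, 0.5, 0, 0, 0, 0.3, 0]'

```text
time_s: 5.97
eef_pos: [0.4744, -0.3282, 0.1566]
tcp_rot: [-3.141, 0.001, 0.0]
force: [0.4, 0.1, 0.3]
width: 0.0005
grip_force: 0.0
```

>>> play_rows --rows '[0, 0, 0.2, 0, 0, 0, 0.2, 0]'

```text
time_s: 6.13
eef_pos: [0.4751, -0.3292, 0.1477]
tcp_rot: [3.141, -0.001, 0.0]
force: [0.8, -0.1, -0.8]
width: 0.0009
grip_force: 0.0
```

>>> play_rows --rows '[0, 0, 0.2, 0, 0, 0, 0.2, 0]'

```text
time_s: 6.3
eef_pos: [0.4751, -0.3295, 0.1375]
tcp_rot: [3.141, -0.001, -0.0]
force: [-0.0, -0.5, 0.4]
width: 0.0008
grip_force: 0.0
```

>>> play_rows --rows '[0, 0, 0.2, 0, 0, 0, 0.2, 0]'

```text
time_s: 6.47
eef_pos: [0.4748, -0.3295, 0.1272]
tcp_rot: [3.141, -0.0, -0.0]
force: [0.1, 1.1, 1.1]
width: 0.0002
grip_force: 0.6
```

>>> play_rows --rows '[0, 0, 0.15, 0, 0, 0, 0.12, 0]'

```text
time_s: 6.63
eef_pos: [0.4748, -0.3294, 0.1202]
tcp_rot: [-3.141, 0.0, -0.0]
force: [-0.7, 0.5, -0.2]
width: 0.0005
grip_force: 0.4
```

>>> play_rows --rows '[0, 0, 0.08, 0, 0, 0, 0.04, 0]'

```text
time_s: 6.8
eef_pos: [0.4749, -0.3294, 0.1173]
tcp_rot: [-3.141, 0.0, -0.0]
force: [-0.3, 0.1, 0.9]
width: 0.0006
grip_force: 0.4
```

>>> play_rows --rows '[0, 0, 0.08, 0]'

```text
time_s: 6.88
eef_pos: [0.475, -0.3295, 0.1157]
tcp_rot: [3.141, -0.0, -0.0]
force: [0.6, -0.3, 2.4]
width: 0.0004
grip_force: 0.4
```

>>> play_rows --rows '[0, 0, 0.08, 0]'

```text
time_s: 6.97
eef_pos: [0.475, -0.3295, 0.1136]
tcp_rot: [3.141, -0.0, -0.0]
force: [-0.4, 0.9, 0.6]
width: 0.0002
grip_force: 0.5
```

```bash
python3 - <<'E'
from h import *
a,_=snap('wrist','w2.png'); b,_=snap('side','s2.png')
im=np.hstack([a[60:340,130:510],cv2.resize(b[210:350,280:440],None,fx=2,fy=2)])[:,:,::-1]
cv2.imwrite('pics/c2.png',im); print(im.shape)
E
```

```text
(280, 700, 3)
```

View pics/c2.png

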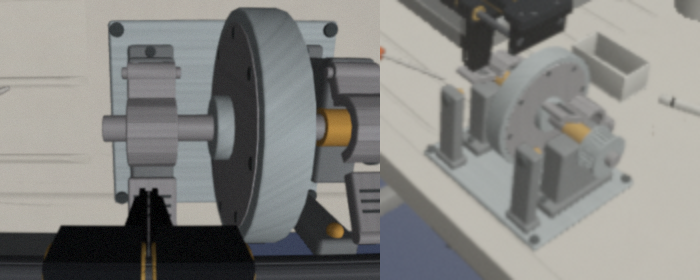

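The left tongue, at about (155, 195) in the crop, lies under the closed fingertips and the cap looks almost down. The force is still low, so I keep pressing.

>>> play_rows --rows '[0, 0, 0.08, 0]'

```text
time_s: 7.15
eef_pos: [0.475, -0.3295, 0.1118]
tcp_rot: [3.141, -0.0, -0.0]
force: [0.1, -0.2, 0.9]
width: 0.0006
grip_force: 0.5
```

>>> play_rows --rows '[0, 0, 0.08, 0]'

```text
time_s: 7.23
eef_pos: [0.4749, -0.3295, 0.1096]
tcp_rot: [3.141, -0.0, -0.0]
force: [-0.5, 0.1, 1.2]
width: 0.0005
grip_force: 0.5
```

```bash
python3 - <<'E'
from h import *
print(bot.tips_ahead)
p,d=bot.capture('wrist'); 
for q in ['cap_left','cap_right']:
    for r in bot.cut_out(q,'wrist')[:1]:
        Q=pts('wrist',d,r['mask'])[0]; print(q,round(r['score'],2),len(Q),np.percentile(Q,[2,50,98],axis=0).round(3).tolist())
P,u,v=pts('wrist',d)
for y0 in (-.331,-.443):
  for x in np.arange(.455,.56,.01):
    q=P[(abs(P[:,0]-x)<.005)&(abs(P[:,1]-y0)<.012)&(P[:,2]<.17)]
    if len(q)>5: print(y0,round(x,3),np.percentile(q[:,2],[50,95]).round(4))
E
```

```text
0.017
cap_left 0.69 6451 [[0.474, -0.345, 0.102], [0.519, -0.333, 0.118], [0.547, -0.32, 0.124]]
cap_right 0.58 9296 [[0.47, -0.456, 0.103], [0.512, -0.441, 0.132], [0.548, -0.431, 0.15]]
-0.331 0.465 [0.1502 0.1515]
-0.331 0.475 [0.1209 0.1488]
-0.331 0.485 [0.1326 0.1623]
-0.331 0.495 [0.118  0.1198]
-0.331 0.505 [0.1228 0.1242]
-0.331 0.515 [0.1233 0.1247]
-0.331 0.525 [0.1175 0.1218]
-0.331 0.535 [0.1055 0.107 ]
-0.331 0.545 [0.1042 0.1058]
-0.331 0.555 [0.0276 0.0977]
-0.443 0.455 [0.1083 0.1106]
-0.443 0.465 [0.1497 0.1508]
-0.443 0.475 [0.1463 0.1501]
-0.443 0.485 [0.1396 0.1443]
-0.443 0.495 [0.1341 0.1385]
-0.443 0.505 [0.1274 0.1323]
-0.443 0.515 [0.1325 0.134 ]
-0.443 0.525 [0.1292 0.1329]
-0.443 0.535 [0.1101 0.1261]
-0.443 0.545 [0.1045 0.1064]
-0.443 0.555 [0.0962 0.0985]
```

```bash
python3 - <<'E'
from h import *
a,d=snap('wrist','w3.png')
b,_=bot.capture('side')
c1=cv2.resize(a[200:320,220:340],None,fx=4.6,fy=4.6,interpolation=cv2.INTER_CUBIC)
cv2.imwrite('pics/c3.png',c1[:,:,::-1])
P,u,v=pts('wrist',d)
for r in range(200,300,8):
    row=[]
    for c in (264,270,296,302):
        k=(abs(v-r)<=1)&(abs(u-c)<=1); row.append(np.median(P[k],0).round(3).tolist() if k.any() else None)
    print(r,row)
E
```

```text
200 [[0.513, -0.323, 0.124], [0.513, -0.326, 0.124], [0.513, -0.339, 0.124], [0.513, -0.342, 0.125]]
208 [[0.509, -0.323, 0.124], [0.509, -0.326, 0.124], [0.509, -0.339, 0.124], [0.508, -0.342, 0.124]]
216 [[0.504, -0.323, 0.123], [0.504, -0.326, 0.123], [0.504, -0.339, 0.122], [0.504, -0.342, 0.123]]
224 [[0.499, -0.323, 0.119], [0.499, -0.326, 0.119], [0.498, -0.34, 0.119], [0.499, -0.343, 0.119]]
232 [[0.486, -0.322, 0.095], [0.486, -0.326, 0.095], [0.486, -0.341, 0.096], [0.485, -0.344, 0.094]]
240 [[0.488, -0.323, 0.116], [0.488, -0.326, 0.116], [0.488, -0.34, 0.116], [0.489, -0.343, 0.117]]
248 [[0.485, -0.323, 0.118], [0.486, -0.326, 0.118], [0.485, -0.34, 0.118], [0.485, -0.343, 0.118]]
256 [[0.481, -0.323, 0.12], [0.488, -0.326, 0.134], [0.481, -0.34, 0.12], [0.481, -0.343, 0.119]]
264 [[0.487, -0.324, 0.142], [0.487, -0.327, 0.143], [0.477, -0.34, 0.12], [0.477, -0.343, 0.12]]
272 [[0.487, -0.324, 0.152], [0.487, -0.327, 0.151], [0.487, -0.338, 0.151], [0.473, -0.343, 0.121]]
280 [[0.487, -0.324, 0.158], [0.487, -0.327, 0.159], [0.487, -0.338, 0.158], [0.469, -0.343, 0.122]]
288 [[0.511, -0.327, 0.208], [0.51, -0.328, 0.208], [0.511, -0.335, 0.208], [0.511, -0.337, 0.208]]
296 [[0.511, -0.327, 0.212], [0.511, -0.328, 0.213], [0.511, -0.335, 0.212], [0.511, -0.337, 0.213]]
```

View pics/c3.png

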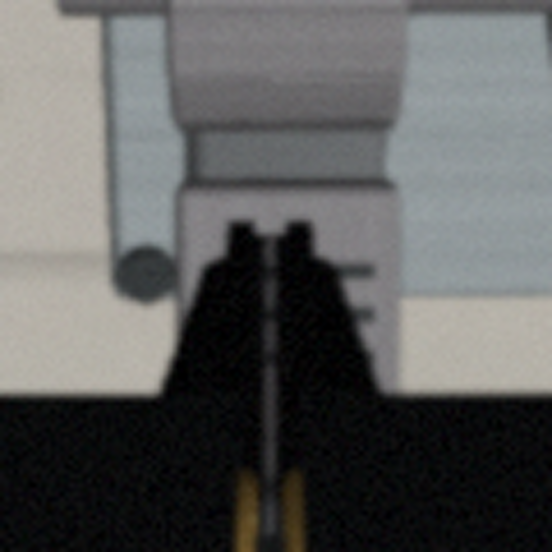

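The left cap is down to about 0.3 rad, with the tongue surface at z ≈ 0.118. The fingertips sit on it around (270, 230) in the crop. It is following the fingers but not shut, so I keep going down and watch the force.

>>> play_rows --rows '[0, 0, 0.12, 0, 0, 0, 0.12, 0]'

```text
time_s: 7.65
eef_pos: [0.4749, -0.3295, 0.1035]
tcp_rot: [3.141, -0.0, -0.0]
force: [-0.7, -0.2, 2.2]
width: 0.0003
grip_force: 0.6
```

>>> play_rows --rows '[0, 0, 0.1, 0]'

```text
time_s: 7.73
eef_pos: [0.4748, -0.3294, 0.1007]
tcp_rot: [-3.141, 0.0, -0.0]
force: [-0.2, 0.3, 0.9]
width: 0.0004
grip_force: 0.6
```

>>> play_rows --rows '[0, 0, 0.1, 0]'

```text
time_s: 7.82
eef_pos: [0.4746, -0.3294, 0.0986]
tcp_rot: [-3.141, 0.0, -0.0]
force: [-6.1, 2.0, 12.8]
width: 0.0002
grip_force: 6.0
```

```bash
cat > capz.py <<'E'
from h import *
p,d=bot.capture('wrist')
P,u,v=pts('wrist',d)
for y0 in (-.331,-.443):
  for x in np.arange(.47,.52,.006):
    q=P[(abs(P[:,0]-x)<.003)&(abs(abs(P[:,1]-y0)-.011)<.002)&(P[:,2]<.15)&(P[:,2]>.09)]
    if len(q)>5: print(y0,round(x,3),np.percentile(q[:,2],[20,50,90]).round(4))
print(P[(abs(P[:,1]+.387)<.01)&(abs(P[:,0]-.51)<.02)][:,2].max())
for c in ('scene',):
  p,d=bot.capture(c)
  for q in ('cap_left_pad','cap_right_pad'):print(c,q,[(np.round(r['xyz'],4).tolist(),round(r['score'],2)) for r in bot.pinpoint(q,c)[:1]])
E
python3 capz.py
```

```text
-0.331 0.47 [0.1114 0.1118 0.1125]
-0.331 0.476 [0.1105 0.1111 0.112 ]
-0.331 0.482 [0.0958 0.1101 0.111 ]
-0.331 0.488 [0.0949 0.106  0.1382]
-0.331 0.494 [0.1116 0.1122 0.1132]
-0.331 0.5 [0.1148 0.1163 0.1176]
-0.331 0.506 [0.1181 0.1189 0.1199]
-0.331 0.512 [0.1188 0.1195 0.1203]
-0.331 0.518 [0.1169 0.118  0.1193]
-0.443 0.47 [0.1433 0.1455 0.149 ]
-0.443 0.476 [0.1408 0.1443 0.1476]
-0.443 0.482 [0.1359 0.1407 0.1439]
-0.443 0.488 [0.1327 0.1379 0.1405]
-0.443 0.494 [0.1316 0.1345 0.1366]
-0.443 0.5 [0.1243 0.1268 0.1336]
-0.443 0.506 [0.1029 0.1281 0.1313]
-0.443 0.512 [0.1042 0.1311 0.1333]
-0.443 0.518 [0.1018 0.1314 0.1334]
0.23317733748810138
scene cap_left_pad [([0.4796, -0.3291, 0.107], 0.64)]
scene cap_right_pad []
```

```bash
python3 - <<'E'
from h import *
s=bot.get_state(); e=s['eef_pos']; print(e,s['force'],s['ft_torque'])
m=bot.camera_model('wrist'); K=np.array([[m['fx'],0,m['cx']],[0,m['fy'],m['cy']],[0,0,1]])
Rm=cv2.Rodrigues(np.array(m['rvec'],float))[0]; print('cam pos',-Rm.T@np.ravel(m['tvec'])-e,'axis',Rm[2])
for dx in (-.01,0,.01,.012):
  for dz in (-.017,0,.01): print(dx,dz,cv2.projectPoints(np.array([e+[dx,0,dz]]),np.array(m['rvec'],float),np.array(m['tvec'],float),K,np.array(m['D']))[0].ravel().round(1))
a,d=snap('wrist','w4.png')
c1=cv2.resize(a[180:320,190:330],None,fx=3,fy=3,interpolation=cv2.INTER_CUBIC)
b,_=snap('side','s4.png'); c2=cv2.resize(b[220:360,290:390],None,fx=3,fy=3,interpolation=cv2.INTER_CUBIC)
cv2.imwrite('pics/c4.png',np.hstack([c1,c2])[:,:,::-1])
E
```

```text
[ 0.47470757 -0.32930378  0.09841282] [-1.36949661  0.37667516  2.05251487] [-0.02679339  0.43894227 -0.00078326]
cam pos [ 0.0829821  -0.00109748  0.18401586] axis [-2.90329150e-01  4.90223381e-04 -9.56926718e-01]
-0.01 -0.017 [276.5 262.2]
-0.01 0 [276.4 274.9]
-0.01 0.01 [276.3 283.3]
0 -0.017 [276.5 247.1]
0 0 [276.4 258.7]
0 0.01 [276.3 266.5]
0.01 -0.017 [276.5 231.5]
0.01 0 [276.4 242.1]
0.01 0.01 [276.3 249.1]
0.012 -0.017 [276.5 228.3]
0.012 0 [276.4 238.7]
0.012 0.01 [276.3 245.6]
```

View pics/c4.png

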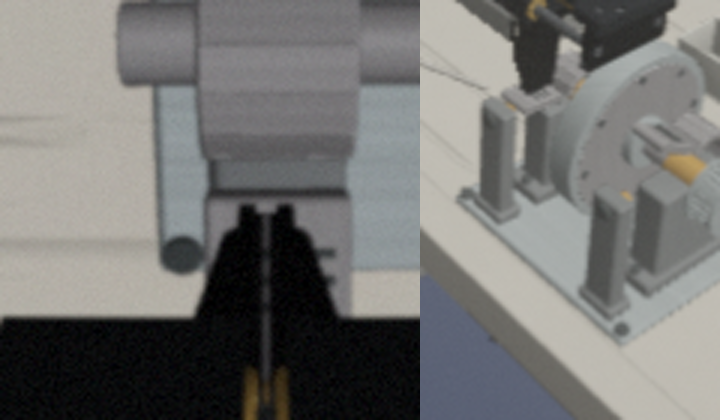

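The tongue is nearly level but still slightly up. The side crop shows it around (530, 97), just below the latch post top. I press a little further.

>>> play_rows --rows '[0, 0, 0.06, 0, 0, 0, 0, 0]'

```text
time_s: 8.28
eef_pos: [0.4748, -0.3294, 0.097]
tcp_rot: [-3.141, 0.0, -0.0]
force: [-0.8, 2.2, 3.4]
width: 0.0003
grip_force: 1.5
```

>>> play_rows --rows '[0, 0, 0.08, 0, 0, 0, 0, 0]'

```text
time_s: 8.45
eef_pos: [0.4749, -0.3293, 0.0948]
tcp_rot: [-3.141, -0.0, -0.0]
force: [-0.4, 0.2, -0.3]
width: 0.0007
grip_force: 0.0
```

```bash
python3 capz.py; python3 - <<'E'
from h import *
for c in ('side','scene'):
  p,d=bot.capture(c); P,u,v=pts(c,d)
  for y0 in (-.331,-.443):
    for x in np.arange(.458,.52,.008):
      q=P[(abs(P[:,0]-x)<.004)&(abs(P[:,1]-y0)<.013)&(P[:,2]<.16)&(P[:,2]>.09)]
      if len(q)>3: print(c,y0,round(x,3),len(q),np.percentile(q[:,2],[20,50,90]).round(4))
E
```

```text
-0.331 0.47 [0.1073 0.1076 0.1088]
-0.331 0.476 [0.1066 0.1072 0.1081]
-0.331 0.482 [0.1061 0.107  0.1077]
-0.331 0.488 [0.0952 0.102  0.1424]
-0.331 0.494 [0.1093 0.1099 0.1113]
-0.331 0.5 [0.1131 0.1147 0.1161]
-0.331 0.506 [0.1166 0.1173 0.1183]
-0.331 0.512 [0.1172 0.1178 0.1186]
-0.331 0.518 [0.1153 0.1165 0.1178]
-0.443 0.47 [0.1418 0.1435 0.1461]
-0.443 0.476 [0.1415 0.145  0.148 ]
-0.443 0.482 [0.1359 0.1409 0.1443]
-0.443 0.488 [0.1338 0.1385 0.1408]
-0.443 0.494 [0.133  0.1352 0.1375]
-0.443 0.5 [0.1258 0.1273 0.134 ]
-0.443 0.506 [0.1045 0.1283 0.1316]
-0.443 0.512 [0.1046 0.1309 0.1336]
-0.443 0.518 [0.1027 0.131  0.1337]
0.23024053020572344
scene cap_left_pad [([0.4803, -0.3312, 0.1027], 0.6)]
scene cap_right_pad [([0.4908, -0.442, 0.1375], 0.63)]
side -0.331 0.458 31 [0.1048 0.1057 0.1072]
side -0.331 0.466 155 [0.1135 0.1331 0.1544]
side -0.331 0.474 58 [0.11   0.1325 0.1553]
side -0.331 0.482 59 [0.1085 0.1316 0.1536]
side -0.331 0.49 24 [0.0978 0.1034 0.1273]
side -0.331 0.498 44 [0.1035 0.1089 0.1134]
side -0.331 0.506 35 [0.1141 0.1156 0.1174]
side -0.331 0.514 13 
[... 299 characters left out ...]
.514 53 [0.104  0.1318 0.1334]
scene -0.331 0.458 40 [0.1033 0.1063 0.1411]
scene -0.331 0.466 59 [0.1057 0.1265 0.1457]
scene -0.331 0.474 16 [0.103  0.1039 0.1284]
scene -0.331 0.482 10 [0.1019 0.1048 0.1261]
scene -0.331 0.49 17 [0.0943 0.1005 0.1067]
scene -0.331 0.498 9 [0.1041 0.1089 0.1112]
scene -0.331 0.506 5 [0.113  0.1141 0.1162]
scene -0.331 0.514 7 [0.1099 0.112  0.1142]
scene -0.443 0.466 31 [0.145  0.1471 0.1497]
scene -0.443 0.474 38 [0.093  0.1415 0.146 ]
scene -0.443 0.482 40 [0.0921 0.0952 0.1404]
scene -0.443 0.49 45 [0.0927 0.0946 0.1359]
scene -0.443 0.498 18 [0.0929 0.1232 0.1278]
scene -0.443 0.506 45 [0.1251 0.1281 0.1312]
scene -0.443 0.514 31 [0.1289 0.1305 0.1325]
```

>>> play_rows --rows '[0, 0, 0.06, 0, 0, 0, 0, 0]'

```text
time_s: 8.92
eef_pos: [0.475, -0.3295, 0.0935]
tcp_rot: [3.142, -0.0, -0.0]
force: [0.8, 0.3, 0.4]
width: 0.0003
grip_force: 0.3
```

>>> play_rows --rows '[0, 0, 0.06, 0, 0, 0, 0, 0]'

```text
time_s: 9.08
eef_pos: [0.4748, -0.3293, 0.0918]
tcp_rot: [-3.141, 0.0, -0.0]
force: [0.5, -0.1, -0.1]
width: 0.0002
grip_force: 0.0
```

>>> play_rows --rows '[0, 0, 0.06, 0, 0, 0, 0, 0]'

```text
time_s: 9.25
eef_pos: [0.4748, -0.3293, 0.0903]
tcp_rot: [-3.141, 0.0, -0.0]
force: [0.2, 0.5, 0.3]
width: 0.0006
grip_force: 0.0
```

```bash
python3 capz.py | head -9; python3 - <<'E'
from h import *
e=bot.get_state()['eef_pos']
for c in ('side','scene','wrist'):
  p,d=bot.capture(c); P,u,v=pts(c,d); col=p[v,u].max(1)
  k=(col<45)&(np.hypot(P[:,0]-e[0],P[:,1]-e[1])<.05)&(P[:,2]>.06)&(P[:,2]<.2)
  Q=P[k]; 
  for z in np.arange(.06,.2,.01):
    q=Q[abs(Q[:,2]-z)<.005]
    if len(q)>3: print(c,round(z,3),len(q),(np.percentile(q[:,:2],[5,50,95],axis=0)-e[:2]).round(3).tolist())
a,_=snap('side','s5.png'); b,_=snap('scene','sc5.png')
cv2.imwrite('pics/c5.png',np.hstack([cv2.resize(a[210:320,290:390],None,fx=4,fy=4,interpolation=2),cv2.resize(b[230:340,310:400],None,fx=4,fy=4,interpolation=2)])[:,:,::-1])
E
```

```text
-0.331 0.47 [0.1032 0.1038 0.1044]
-0.331 0.476 [0.1032 0.1037 0.1045]
-0.331 0.482 [0.1032 0.1038 0.1045]
-0.331 0.488 [0.0954 0.0996 0.1378]
-0.331 0.494 [0.1069 0.1081 0.1095]
-0.331 0.5 [0.1113 0.1129 0.1143]
-0.331 0.506 [0.1149 0.1157 0.1165]
-0.331 0.512 [0.1155 0.1161 0.1169]
-0.331 0.518 [0.1138 0.1148 0.1163]
wrist 0.06 7 [[-0.006, -0.047], [0.001, -0.047], [0.003, -0.047]]
wrist 0.07 17 [[-0.007, -0.047], [-0.002, -0.047], [0.004, -0.047]]
wrist 0.08 42 [[-0.015, -0.047], [-0.004, -0.047], [0.009, -0.047]]
wrist 0.09 63 [[-0.016, -0.047], [-0.01, -0.047], [0.012, -0.047]]
wrist 0.1 71 [[-0.011, -0.047], [0.007, -0.047], [0.016, 0.002]]
wrist 0.11 173 [[-0.008, -0.047], [0.012, -0.002], [0.013, 0.003]]
wrist 0.12 298 [[-0.006, -0.047], [0.012, -0.002], [0.013, 0.005]]
wrist 0.13 456 [[-0.004, -0.047], [0.012, -0.002], [0.013, 0.006]]
wrist 0.14 458 [[0.011, -0.011], [0.012, -0.002], [0.013, 0.007]]
wrist 0.15 136 [[0.011, -0.003], [0.011, -0.002], [0.013, 0.001]]
wrist 0.16 71 [[-0.008, -0.002], [0.011, -0.002], [0.013, 0.0]]
wrist 0.18 15 [[-0.001, -0.003], [0.002, -0.003], [0.004, 0.001]]
wrist 0.19 2410 [[0.035, -0.023], [0.036, -0.002], [0.036, 0.021]]
wrist 0.2 2889 [[0.03, -0.034], [0.036, 0.001], [0.036, 0.035]]
```

View pics/c5.png

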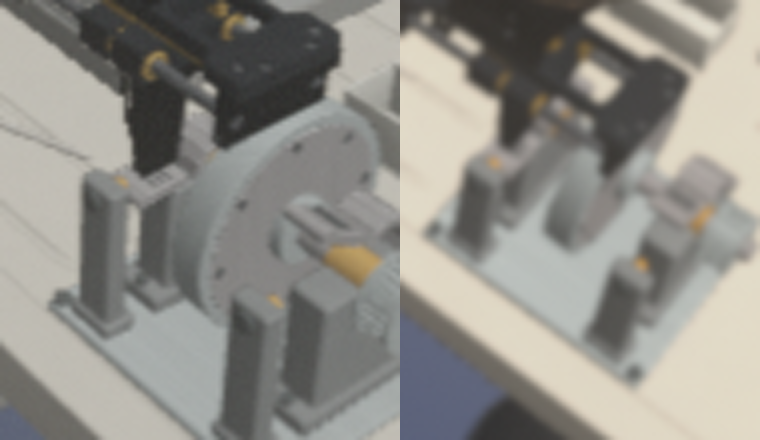

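The left tongue is now level at z ≈ 0.1035, and the brass plunger is over its nose at (122, 182) in the left crop. I press a bit more to confirm with force.

>>> play_rows --rows '[0, 0, 0.05, 0, 0, 0, 0, 0]'

```text
time_s: 9.87
eef_pos: [0.4749, -0.3295, 0.0894]
tcp_rot: [3.141, -0.0, -0.0]
force: [-0.8, 0.6, 2.5]
width: 0.0004
grip_force: 1.7
```

>>> play_rows --rows '[0, 0, 0.05, 0, 0, 0, 0, 0]'

```text
time_s: 10.03
eef_pos: [0.4749, -0.3295, 0.0885]
tcp_rot: [3.141, -0.0, -0.0]
force: [-1.8, 1.2, 9.0]
width: 0.0007
grip_force: 4.3
```

```bash
python3 capz.py | head -9; python3 -c "
from h import *
s=bot.get_state();print(s['eef_pos'],s['force'],s['ft_torque'],s['joint_efforts'])"
```

```text
-0.331 0.47 [0.102  0.1025 0.1032]
-0.331 0.476 [0.1019 0.1025 0.1034]
-0.331 0.482 [0.1019 0.1023 0.1031]
-0.331 0.488 [0.0951 0.0972 0.1353]
-0.331 0.494 [0.106  0.1071 0.109 ]
-0.331 0.5 [0.1112 0.1124 0.1136]
-0.331 0.506 [0.1143 0.115  0.1159]
-0.331 0.512 [0.1147 0.1153 0.1162]
-0.331 0.518 [0.1131 0.1141 0.1155]
[ 0.47496732 -0.32950696  0.08865392] [-2.14266597  0.67711515  7.20153786] [0.16849224 0.52324989 0.00967546] [ 1.52746676e-01 -5.53434777e+01 -1.87951237e+01  1.34676774e-01
 -5.55000510e-01  6.25524845e-03]
```

>>> play_rows --rows '[0, 0, 0.08, 0, 0, 0, 0, 0]'

```text
time_s: 10.4
eef_pos: [0.4749, -0.3296, 0.0871]
tcp_rot: [3.141, -0.001, -0.0]
force: [-4.6, 2.3, 16.7]
width: 0.0007
grip_force: 8.3
```

>>> play_rows --rows '[0, 0, 0.08, 0, 0, 0, 0, 0]'

```text
time_s: 10.57
eef_pos: [0.475, -0.3297, 0.0858]
tcp_rot: [3.141, -0.001, -0.0]
force: [-6.3, 4.4, 24.7]
width: 0.0005
grip_force: 12.0
```

>>> play_rows --rows '[0, 0, -0.4, 0, 0, 0, -0.8, 0, 0, 0, 0, 0]'

```text
time_s: 10.82
eef_pos: [0.4758, -0.3302, 0.1168]
tcp_rot: [3.139, -0.003, -0.0]
force: [-0.1, -0.2, 0.4]
width: 0.001
grip_force: 0.0
```

```bash
python3 capz.py | head -9; python3 - <<'E'
from h import *
p,d=snap('wrist','w6.png'); P,u,v=pts('wrist',d); e=bot.get_state()['eef_pos'];print(e,bot.get_state()['force'])
col=p[v,u].max(1)
k=(col<50)&(abs(P[:,1]-e[1])<.03)&(abs(P[:,0]-e[0])<.045)
for z in np.arange(-.02,.13,.01):
    q=P[k&(abs(P[:,2]-e[2]-z)<.005)]
    if len(q)>3: print('finger dz',round(z,3),len(q),(np.percentile(q[:,:2],[5,50,95],axis=0)-e[:2]).round(3).tolist())
E
```

```text
-0.331 0.47 [0.1017 0.1023 0.1035]
-0.331 0.476 [0.1018 0.1023 0.1031]
-0.331 0.482 [0.1016 0.1022 0.103 ]
-0.331 0.488 [0.0935 0.0944 0.1018]
-0.331 0.494 [0.1055 0.1067 0.1089]
-0.331 0.5 [0.1105 0.1117 0.113 ]
-0.331 0.506 [0.1138 0.1143 0.1152]
-0.331 0.512 [0.114  0.1146 0.1154]
-0.331 0.518 [0.1122 0.113  0.1144]
[ 0.47452915 -0.32914377  0.11316516] [-0.49452555  0.79581864 -0.43641111]
finger dz -0.01 9 [[0.001, -0.007], [0.002, -0.002], [0.008, 0.004]]
finger dz 0.01 12 [[0.011, -0.005], [0.011, -0.001], [0.012, 0.002]]
finger dz 0.02 148 [[0.011, -0.005], [0.012, -0.001], [0.013, 0.003]]
finger dz 0.03 278 [[0.011, -0.007], [0.012, -0.001], [0.013, 0.005]]
finger dz 0.04 410 [[-0.002, -0.008], [0.012, -0.001], [0.013, 0.006]]
finger dz 0.05 420 [[0.011, -0.009], [0.012, -0.001], [0.013, 0.007]]
finger dz 0.06 133 [[0.011, -0.003], [0.011, -0.002], [0.013, 0.001]]
finger dz 0.07 70 [[-0.009, -0.002], [0.01, -0.002], [0.012, -0.0]]
finger dz 0.09 22 [[-0.001, -0.003], [0.002, -0.003], [0.004, 0.001]]
finger dz 0.1 2612 [[0.035, -0.023], [0.036, -0.001], [0.036, 0.021]]
finger dz 0.11 6437 [[0.024, -0.023], [0.036, 0.001], [0.036, 0.022]]
finger dz 0.12 9762 [[0.022, -0.023], [0.028, 0.002], [0.035, 0.021]]
```

The left cap holds itself shut: the tongue is level at 0.102 with the fingers lifted off. Now the right cap, going over the drum.

>>> play_rows --rows '[0, 0, -1, 0, 0, 0, -1, 0, 0, 0, -0.8, 0, 0, 0.5, -0.4, 0, 0, 0.9, 0, 0]'

```text
time_s: 11.48
eef_pos: [0.4756, -0.3638, 0.1961]
tcp_rot: [3.14, -0.002, 0.002]
force: [0.1, -0.2, 0.2]
width: 0.0005
grip_force: 0.0
```

>>> play_rows --rows '[0, 0.9, 0, 0, 0, 0.9, 0, 0, 0, 0.9, 0.4, 0, 0, 0.5, 0.6, 0, 0, 0, 0.6, 0]'

```text
time_s: 11.9
eef_pos: [0.4744, -0.4468, 0.1524]
tcp_rot: [3.141, 0.0, -0.002]
force: [-0.6, 0.5, -0.4]
width: 0.0007
grip_force: 0.0
```

>>> play_rows --rows '[0, 0, 0.6, 0, 0, 0, 0.4, 0, 0, 0, 0.2, 0]'

```text
time_s: 12.15
eef_pos: [0.4742, -0.4439, 0.122]
tcp_rot: [-3.139, 0.002, -0.0]
force: [-0.6, 0.4, 1.1]
width: 0.0003
grip_force: 0.4
```

>>> play_rows --rows '[0, 0, 0.2, 0, 0, 0, 0.2, 0, 0, 0, 0.2, 0, 0, 0, 0.2, 0]'

```text
time_s: 12.48
eef_pos: [0.4751, -0.4445, 0.1042]
tcp_rot: [3.141, -0.001, -0.0]
force: [-1.7, -0.9, 2.2]
width: 0.0004
grip_force: 0.6
```

Commanded height is now about 0.102, so I go down slowly to about 0.082.

>>> play_rows --rows '[0, 0, 0.12, 0, 0, 0, 0.12, 0]'

```text
time_s: 12.65
eef_pos: [0.4747, -0.4445, 0.0984]
tcp_rot: [3.141, 0.0, -0.0]
force: [-6.2, 1.0, 11.8]
width: 0.0005
grip_force: 5.8
```

>>> play_rows --rows '[0, 0, 0.1, 0, 0, 0, 0.1, 0]'

```text
time_s: 12.82
eef_pos: [0.4747, -0.4445, 0.0933]
tcp_rot: [3.141, -0.0, -0.0]
force: [-3.2, 0.8, 2.8]
width: 0.0003
grip_force: 1.5
```

>>> play_rows --rows '[0, 0, 0.1, 0, 0, 0, 0, 0]'

```text
time_s: 12.98
eef_pos: [0.4748, -0.4443, 0.0901]
tcp_rot: [-3.141, 0.0, -0.0]
force: [-0.4, 1.4, -0.7]
width: 0.0005
grip_force: 0.0
```

>>> play_rows --rows '[0, 0, 0.06, 0, 0, 0, 0, 0]'

```text
time_s: 13.15
eef_pos: [0.4749, -0.4444, 0.0892]
tcp_rot: [-3.142, -0.0, -0.0]
force: [-2.3, 0.8, 4.9]
width: 0.0005
grip_force: 2.4
```

>>> play_rows --rows '[0, 0, 0.1, 0, 0, 0, 0, 0]'

```text
time_s: 13.32
eef_pos: [0.4749, -0.4445, 0.0876]
tcp_rot: [3.141, -0.0, -0.0]
force: [-4.9, 2.1, 14.3]
width: 0.0004
grip_force: 7.0
```

>>> play_rows --rows '[0, 0, 0.08, 0, 0, 0, 0, 0]'

```text
time_s: 13.48
eef_pos: [0.475, -0.4446, 0.0864]
tcp_rot: [3.141, -0.001, -0.0]
force: [-5.9, 4.9, 20.3]
width: 0.0004
grip_force: 10.2
```

>>> play_rows --rows '[0, 0, -0.6, 0, 0, 0, -1, 0, 0, 0, -1, 0, 0, 0, -1, 0, 0, 0, -1, 0]'

```text
time_s: 13.9
eef_pos: [0.4749, -0.4442, 0.2007]
tcp_rot: [-3.141, -0.0, -0.0]
force: [0.0, -1.0, -0.8]
width: 0.0006
grip_force: 0.0
```

>>> play_rows --rows '[0, -0.75, -0.4, 0, 0, -0.75, 0, 0, 0, -0.75, 0, 0, 0, 0, 0, 0, 0, 0, 0, 0]' --claw 0.42

```text
time_s: 14.32
eef_pos: [0.4752, -0.3877, 0.2099]
tcp_rot: [3.141, -0.0, 0.001]
force: [-1.0, -0.7, 0.7]
width: 0.0286
grip_force: 0.0
```

```bash
python3 capz.py; python3 - <<'E'
from h import *
s=bot.get_state();e=s['eef_pos'];print(e,s['width'],s['force'],s['ft_torque'])
p,d=snap('wrist','w7.png'); P,u,v=pts('wrist',d)
col=p[v,u].max(1)
k=(col<50)&(abs(P[:,1]-e[1])<.06)&(abs(P[:,0]-e[0])<.045)
for z in np.arange(-.02,.13,.01):
    q=P[k&(abs(P[:,2]-e[2]-z)<.005)]
    if len(q)>3: print('finger dz',round(z,3),len(q),(np.percentile(q[:,:2],[5,50,95],axis=0)-e[:2]).round(3).tolist())
k=(P[:,2]>.135)&(P[:,2]<.168)&(abs(P[:,1]+.388)<.018)&(abs(P[:,0]-.51)<.08); Q=P[k]
for x in np.arange(.45,.57,.01):
    q=Q[abs(Q[:,0]-x)<.005]; q=q[q[:,2]>q[:,2].max()-.006] if len(q) else q
    if len(q)>20: print(round(x,3),len(q),np.percentile(q[:,1],[2,98]).round(4),q[:,2].max().round(4))
E
```

```text
-0.331 0.47 [0.1029 0.1038 0.1047]
-0.331 0.476 [0.103  0.1037 0.1044]
-0.331 0.482 [0.103  0.1035 0.1042]
-0.331 0.488 [0.0945 0.0953 0.1026]
-0.331 0.494 [0.1067 0.108  0.1093]
-0.331 0.5 [0.1115 0.1131 0.1141]
-0.331 0.506 [0.1148 0.1154 0.1164]
-0.331 0.512 [0.1153 0.1158 0.1168]
-0.331 0.518 [0.1135 0.1144 0.1159]
-0.443 0.47 [0.1028 0.1036 0.1046]
-0.443 0.476 [0.1028 0.1035 0.1046]
-0.443 0.482 [0.1011 0.1033 0.1043]
-0.443 0.488 [0.094  0.0958 0.1034]
-0.443 0.494 [0.0929 0.0987 0.1081]
-0.443 0.5 [0.1    0.1108 0.1134]
-0.443 0.506 [0.1015 0.1142 0.1158]
-0.443 0.512 [0.1019 0.1152 0.1167]
-0.443 0.518 [0.1005 0.1139 0.1161]
0.3431053392616152
scene cap_left_pad [([0.4783, -0.3313, 0.102], 0.67)]
scene cap_right_pad [([0.4777, -0.4436, 0.104], 0.7)]
[ 0.47485024 -0.3888952   0.20931594] 0.03896649632162493 [ 0.28856896  0.6714573  -0.17840561] [ 0.01441368  0.2204841  -0.02806704]
finger dz 0.01 10 [[-0.003, -0.021], [-0.0, -0.021], [0.011, 0.02]]
finger dz 0.02 307 [[-0.007, -0.024], [0.011, -0.021], [0.013, 0.022]]
finger dz 0.03 469 [[-0.006, -0.026], [0.011, 0.018], [0.0
[... 308 characters left out ...]
7 [[-0.009, -0.022], [-0.003, -0.022], [0.013, 0.02]]
finger dz 0.09 497 [[-0.005, -0.022], [0.004, -0.022], [0.011, 0.02]]
finger dz 0.1 3824 [[0.01, -0.042], [0.036, 0.002], [0.036, 0.041]]
finger dz 0.11 8717 [[0.021, -0.043], [0.035, 0.001], [0.036, 0.042]]
finger dz 0.12 10200 [[0.021, -0.042], [0.027, 0.02], [0.035, 0.041]]
0.46 96 [-0.3995 -0.3784] 0.141
0.47 198 [-0.3991 -0.3781] 0.149
0.48 317 [-0.3988 -0.3779] 0.1549
0.49 399 [-0.3993 -0.378 ] 0.1591
0.5 446 [-0.3991 -0.3776] 0.1608
0.51 480 [-0.399  -0.3777] 0.1615
0.52 525 [-0.3989 -0.3778] 0.1615
0.53 527 [-0.3989 -0.3771] 0.1595
0.54 465 [-0.3983 -0.3772] 0.1565
0.55 302 [-0.3983 -0.3776] 0.152
0.56 260 [-0.3985 -0.3775] 0.1437
```

View pics/w7.png

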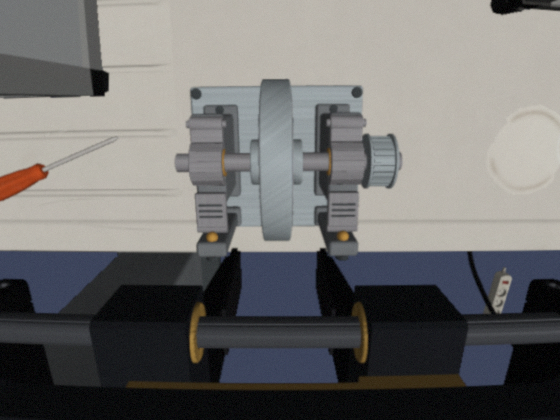

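The wrist view shows both tongues shut under the brass plungers at (213, 238) and (344, 236), both level at about 0.103. The drum is centred between the fingers near column 276. The tongue contact shows that the real fingertips sit about 30 mm behind the reported TCP, so I plan the arc with that offset.

>>> play_rows --rows '[-0.46, -0.03, 0.5, 0, 0, 0, 0.9, 0, 0, 0, 0.9, 0, 0, 0, 0.9, 0, 0, 0, 0.8, 0]'

```text
time_s: 14.98
eef_pos: [0.463, -0.3878, 0.1081]
tcp_rot: [-3.141, 0.0, -0.001]
force: [-0.8, -0.8, -1.2]
width: 0.04
grip_force: 0.0
```

>>> play_rows --rows '[0, 0, 0.5, 0, 0, 0, 0.35, 0, 0, 0, 0, 0]'

```text
time_s: 15.23
eef_pos: [0.4628, -0.3873, 0.0865]
tcp_rot: [-3.14, 0.002, -0.001]
force: [-0.6, 0.3, -0.1]
width: 0.04
grip_force: 0.0
```

```bash
python3 - <<'E'
from h import *
s=bot.get_state();print(s['eef_pos'],s['width'],s['force'],s['ft_torque'])
a,_=snap('side','s8.png'); b,_=snap('wrist','w8.png')
cv2.imwrite('pics/c8.png',np.hstack([cv2.resize(a[200:320,280:400],None,fx=3,fy=3,interpolation=2),cv2.resize(b[60:340,120:440],(411,360))])[:,:,::-1])
x=[]
def arc(t0,t1,n,r=.055):
    t=np.radians(np.linspace(t0,t1,n+1)); X=r*np.sin(t)/.025; Z=-r*np.cos(t)/.025
    a=np.round(np.diff(X),2);b=np.round(np.diff(Z),2)
    print(a.sum()-X[-1]+X[0],b.sum()-Z[-1]+Z[0])
    o=[[float(p),0,float(q)+0,0] for p,q in zip(a,b)]
    for i in range(0,n,2): print([k for r_ in o[i:i+2] for k in r_])
arc(-60,60,30)
E
```

```text
[ 0.46276448 -0.38727158  0.08651082] 0.04003714113444129 [-0.64763641  0.28638438 -0.12694887] [-0.07368136  0.13709296  0.01526381]
-0.01051177665152947 -2.220446049250313e-16
[0.08, 0, -0.13, 0, 0.09, 0, -0.12, 0]
[0.1, 0, -0.12, 0, 0.11, 0, -0.11, 0]
[0.11, 0, -0.1, 0, 0.12, 0, -0.09, 0]
[0.13, 0, -0.09, 0, 0.13, 0, -0.08, 0]
[0.14, 0, -0.07, 0, 0.14, 0, -0.06, 0]
[0.15, 0, -0.05, 0, 0.15, 0, -0.04, 0]
[0.15, 0, -0.03, 0, 0.15, 0, -0.02, 0]
[0.15, 0, -0.01, 0, 0.15, 0, 0.01, 0]
[0.15, 0, 0.02, 0, 0.15, 0, 0.03, 0]
[0.15, 0, 0.04, 0, 0.15, 0, 0.05, 0]
[0.14, 0, 0.06, 0, 0.14, 0, 0.07, 0]
[0.13, 0, 0.08, 0, 0.13, 0, 0.09, 0]
[0.12, 0, 0.09, 0, 0.11, 0, 0.1, 0]
[0.11, 0, 0.11, 0, 0.1, 0, 0.12, 0]
[0.09, 0, 0.12, 0, 0.08, 0, 0.13, 0]
```

View pics/c8.png

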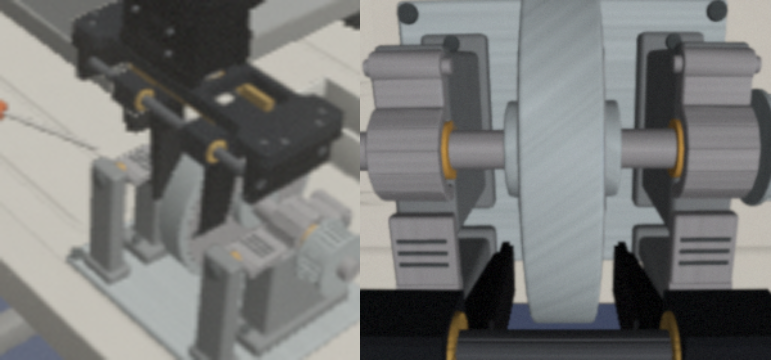

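The fingers straddle the rim on its robot side: in the right crop the tips are at (508, 250) and (622, 250), with the drum at columns 525–605. Both plungers are over the cap noses. Now I grip and sweep by 120°.

>>> play_rows --rows '[0, 0, 0, 0, 0, 0, 0, 0, 0, 0, 0, 0, 0, 0, 0, 0, 0, 0, 0, 0]' --claw 0 --newtons 40

```text
time_s: 15.75
eef_pos: [0.4635, -0.3875, 0.089]
tcp_rot: [3.141, -0.001, 0.0]
force: [-1.5, 0.1, 4.4]
width: 0.0218
grip_force: 40.0
```

>>> play_rows --rows '[0.08, 0, -0.13, 0, 0.09, 0, -0.12, 0]'

```text
time_s: 15.92
eef_pos: [0.4659, -0.3874, 0.0921]
tcp_rot: [-3.14, 0.004, 0.001]
force: [-2.4, -10.3, -30.9]
width: 0.022
grip_force: 40.0
```

>>> play_rows --rows '[0.1, 0, -0.12, 0, 0.11, 0, -0.11, 0]'

```text
time_s: 16.08
eef_pos: [0.4708, -0.3873, 0.0971]
tcp_rot: [-3.139, 0.006, 0.001]
force: [-3.5, -10.0, -32.1]
width: 0.0217
grip_force: 40.0
```

>>> play_rows --rows '[0.11, 0, -0.1, 0, 0.12, 0, -0.09, 0]'

```text
time_s: 16.25
eef_pos: [0.4761, -0.3873, 0.1015]
tcp_rot: [-3.139, 0.007, 0.001]
force: [-6.3, -10.2, -31.9]
width: 0.0219
grip_force: 40.0
```

>>> play_rows --rows '[0.13, 0, -0.09, 0, 0.13, 0, -0.08, 0]'

```text
time_s: 16.42
eef_pos: [0.4821, -0.3872, 0.1053]
tcp_rot: [-3.138, 0.008, 0.001]
force: [-6.9, -10.8, -32.5]
width: 0.0223
grip_force: 40.0
```

```bash
cat > ang.py <<'E'
from h import *
def polar(img,c='side',y=-.399,cx=.511,cz=.092):
    m=bot.camera_model(c); K=np.array([[m['fx'],0,m['cx']],[0,m['fy'],m['cy']],[0,0,1]])
    A=np.radians(np.arange(-180,180,1.)); Rr=np.arange(.024,.066,.001)
    a,r=np.meshgrid(A,Rr); X=np.stack([cx+r*np.sin(a),np.full_like(a,y),cz+r*np.cos(a)],-1).reshape(-1,3)
    uv=cv2.projectPoints(X,np.array(m['rvec'],float),np.array(m['tvec'],float),K,np.array(m['D']))[0].reshape(*a.shape,2).astype(np.float32)
    g=cv2.cvtColor(img,cv2.COLOR_RGB2GRAY)
    return cv2.remap(g,uv[...,0],uv[...,1],cv2.INTER_LINEAR)
def screws(img,**k):
    P=polar(img,**k).astype(float)
    # local darkness: pixel minus angular neighbourhood median
    out=[]
    D=P-cv2.blur(P,(31,1))
    j=D.std(1)
    return P,D
E
python3 - <<'E'
from ang import *
im0=cv2.imread('pics/s8.png')[:,:,::-1].copy(); im1,_=snap('side','s9.png')
s=bot.get_state();print(s['eef_pos'],s['force'],s['ft_torque'])
for n,im in (('before',im0),('now',im1)):
    P,D=screws(im)
    # visible dark dots at radius range
    for r0,r1 in ((.046,.051),(.050,.055),(.054,.060)):
        q=D[int((r0-.024)*1000):int((r1-.024)*1000)].mean(0)
        idx=[i-180 for i in range(3,357) if q[i]==q[i-3:i+4].min() and q[i]<-6]
        print(n,r0,[(i,int(q[i+180])) for i in idx])
E
```

```text
[ 0.48266148 -0.38722892  0.10565467] [ -5.68839086  -9.86961925 -30.03829992] [-2.2787156   1.69922521  0.34557155]
before 0.046 [(-130, -7), (-98, -26), (-65, -8), (-35, -13), (-12, -14), (95, -22), (146, -25), (167, -12)]
before 0.05 [(-138, -19), (-98, -17), (-56, -15), (-45, -6), (-39, -10), (-14, -16), (94, -25), (145, -25), (165, -11), (170, -9)]
before 0.054 [(-143, -24), (-46, -21), (-40, -18), (-16, -15), (94, -26), (145, -27), (167, -12)]
now 0.046 [(-130, -9), (-80, -18), (-43, -19), (-12, -25), (24, -20), (67, -28), (145, -26), (167, -11)]
now 0.05 [(-137, -13), (-79, -18), (-39, -22), (-11, -25), (12, -6), (23, -13), (69, -24), (102, -16), (145, -26), (165, -11), (170, -10)]
now 0.054 [(-142, -22), (-78, -8), (-35, -27), (-11, -21), (23, -16), (71, -26), (104, -21), (145, -26), (164, -11)]
```

>>> play_rows --rows '[0, 0, 0, 0, 0, 0, 0, 0, 0, 0, 0, 0, 0.4, 0, -0.16, 0, 0.6, 0, -0.14, 0]' --claw 0.38

```text
time_s: 16.88
eef_pos: [0.5104, -0.3876, 0.1179]
tcp_rot: [3.141, -0.001, -0.001]
force: [0.7, -0.1, 0.3]
width: 0.0358
grip_force: 0.0
```

>>> play_rows --rows '[0, 0, 0, 0, 0, 0, 0, 0]'

```text
time_s: 17.05
eef_pos: [0.511, -0.3872, 0.1174]
tcp_rot: [3.141, -0.001, 0.001]
force: [-0.1, 0.7, -0.3]
width: 0.0364
grip_force: 0.0
```

```bash
python3 - <<'E'
from ang import *
s=bot.get_state();print(s['eef_pos'],s['width'],s['force'],s['ft_torque'])
im,_=snap('side','s10.png')
im0=cv2.imread('pics/s8.png')[:,:,::-1].copy(); im9=cv2.imread('pics/s9.png')[:,:,::-1].copy()
cv2.imwrite('pics/pol.png',np.vstack([polar(i) for i in (im0,im9,im)]))
for i in (im0,im9,im):
    P=cv2.GaussianBlur(polar(i).astype(float),(0,0),1)
    D=P-cv2.blur(P,(25,9))
    q=D[24:32].mean(0)
    # 8-fold and 6-fold harmonic phase over the clear sectors
    for n in (6,8):
        a=np.radians(np.arange(-180,180)); 
        f=[q[np.round(np.arange(n)*360/n+p).astype(int)%360].clip(-25,5).mean() for p in range(int(360/n))]
        print(n,np.argsort(f)[:3]-0, np.round(np.sort(f)[:3],1), end=' | ')
    print([(k-180,int(q[k])) for k in range(4,356) if q[k]==q[k-4:k+5].min() and q[k]<-8])
E
```

```text
[ 0.51097065 -0.38721413  0.11742065] 0.03639667398088015 [-0.13235721  0.69093283 -0.3143049 ] [-0.04446338  0.20445665  0.05749498]
6 [25 24 26] [-6.7 -6.6 -6.1] | 8 [36 35 37] [-4.1 -4.  -4. ] | [(-138, -14), (-98, -13), (-56, -10), (-35, -11), (-17, -14), (95, -20), (146, -23), (164, -10)]
6 [42 43 44] [-9.3 -9.3 -8.6] | 8 [11 10 12] [-7.8 -7.6 -7.3] | [(-138, -11), (-79, -16), (-38, -15), (-11, -20), (23, -13), (70, -20), (102, -11), (146, -23), (164, -10)]
6 [28 29 27] [-7.7 -7.3 -7.1] | 8 [12 13 11] [-10.1  -9.8  -9.5] | [(-139, -11), (-128, -8), (-79, -16), (-31, -20), (5, -24), (31, -17), (59, -10), (103, -12), (146, -22), (164, -10)]
```

>>> play_rows --rows '[0, 0, 0, 0, 0, 0, 0, 0, 0, 0, 0, 0, 0, 0, 0, 0]' --claw 0 --newtons 60

```text
time_s: 17.43
eef_pos: [0.5097, -0.3872, 0.1168]
tcp_rot: [-3.141, 0.001, 0.0]
force: [-1.5, 2.1, 1.5]
width: 0.0219
grip_force: 60.0
```

>>> play_rows --rows '[0.15, 0, 0.01, 0, 0.15, 0, 0.02, 0]'

```text
time_s: 17.6
eef_pos: [0.513, -0.387, 0.1166]
tcp_rot: [-3.139, 0.01, 0.001]
force: [-28.6, 2.6, 21.3]
width: 0.0216
grip_force: 60.0
```

>>> play_rows --rows '[0.15, 0, 0.03, 0, 0.15, 0, 0.04, 0]'

```text
time_s: 17.77
eef_pos: [0.5208, -0.387, 0.1156]
tcp_rot: [-3.139, 0.009, 0.001]
force: [-25.6, 6.3, 25.9]
width: 0.0221
grip_force: 60.0
```

>>> play_rows --rows '[0.15, 0, 0.05, 0, 0.14, 0, 0.06, 0]'

```text
time_s: 17.93
eef_pos: [0.5292, -0.387, 0.1137]
tcp_rot: [-3.14, 0.006, 0.001]
force: [-21.1, 7.3, 29.3]
width: 0.0219
grip_force: 60.0
```

```bash
cat > st.py <<'E'
from ang import *
s=bot.get_state();e=np.array(s['eef_pos']);f=np.array(s['force']);m=np.array(s['ft_torque'])-[0,.18,0]
ax=np.array([.511,-.388,.092])
print('eef',e.round(4),'F',f.round(1),'M',m.round(2))
for h in (.2,.23,.26):
    r=e+[0,0,h]-ax; print(h,'drum torque',round(float(-(m+np.cross(r,f))[1]),3))
G=e+[0,0,.032]-ax; print('G theta',np.degrees(np.arctan2(G[0],G[2])).round(1),'r',np.hypot(G[0],G[2]).round(4),'padmoment(.26)',(m+np.cross([0,0,.26-.032],f))[1].round(3))
im,_=bot.capture('side'); P=cv2.GaussianBlur(polar(im).astype(float),(0,0),1); D=P-cv2.blur(P,(25,9)); q=D[24:32].mean(0)
print('dots',[(k-180,int(q[k])) for k in range(4,356) if q[k]==q[k-4:k+5].min() and q[k]<-8])
E
python3 st.py
```

```text
eef [ 0.5292 -0.387   0.1137] F [-21.1   7.3  29.3] M [1.24 4.52 0.43]
0.2 drum torque 0.695
0.23 drum torque 1.328
0.26 drum torque 1.962
G theta 18.7 r 0.0567 padmoment(.26) -0.295
dots [(-138, -14), (-114, -12), (-67, -17), (-19, -17), (16, -22), (40, -16), (70, -10), (113, -11), (146, -22), (164, -9)]
```

>>> play_rows --rows '[0, 0, 0, 0, 0, 0, 0, 0, 0, 0, 0, 0, -0.8, 0, -0.12, 0, -0.9, 0, 0, 0]' --claw 0.36

```text
time_s: 18.4
eef_pos: [0.4902, -0.3873, 0.1144]
tcp_rot: [3.141, -0.001, 0.001]
force: [-0.0, -0.6, 0.5]
width: 0.0341
grip_force: 0.0
```

>>> play_rows --rows '[-0.9, 0, 0, 0, 0, 0, 0, 0, 0, 0, 0, 0]'

```text
time_s: 18.65
eef_pos: [0.467, -0.3878, 0.1147]
tcp_rot: [3.142, -0.0, -0.002]
force: [0.7, -1.5, 0.4]
width: 0.0339
grip_force: 0.0
```

```bash
python3 st.py; python3 - <<'E'
import numpy as np
def arc(t0,t1,n,r=.060):
    t=np.radians(np.linspace(t0,t1,n+1)); X=r*np.sin(t)/.025; Z=-r*np.cos(t)/.025
    a=np.diff(np.round(X,2));b=np.diff(np.round(Z,2))
    o=[[round(float(p),2),0,round(float(q),2),0] for p,q in zip(a,b)]
    for i in range(0,n,2): print([k for r_ in o[i:i+2] for k in r_])
arc(-45,45,20)
E
```

```text
eef [ 0.467  -0.3878  0.1147] F [ 0.7 -1.5  0.4] M [-0.04 -0.04 -0.02]
0.2 drum torque -0.127
0.23 drum torque -0.147
0.26 drum torque -0.166
G theta -38.8 r 0.0702 padmoment(.26) 0.113
dots [(-138, -14), (-113, -12), (-53, -14), (-21, -19), (1, -23), (56, -16), (113, -10), (146, -23), (164, -10)]
[0.14, 0, -0.12, 0, 0.15, 0, -0.12, 0]
[0.16, 0, -0.11, 0, 0.16, 0, -0.09, 0]
[0.17, 0, -0.08, 0, 0.18, 0, -0.06, 0]
[0.18, 0, -0.05, 0, 0.18, 0, -0.04, 0]
[0.19, 0, -0.02, 0, 0.19, 0, -0.01, 0]
[0.19, 0, 0.01, 0, 0.19, 0, 0.02, 0]
[0.18, 0, 0.04, 0, 0.18, 0, 0.05, 0]
[0.18, 0, 0.06, 0, 0.17, 0, 0.08, 0]
[0.16, 0, 0.09, 0, 0.16, 0, 0.11, 0]
[0.15, 0, 0.12, 0, 0.14, 0, 0.12, 0]
```

>>> play_rows --rows '[0, 0, 0, 0, 0, 0, 0, 0, 0, 0, 0, 0, 0, 0, 0, 0]' --claw 0 --newtons 60

```text
time_s: 19.03
eef_pos: [0.468, -0.3875, 0.1144]
tcp_rot: [3.141, -0.001, 0.0]
force: [2.6, -0.8, -2.4]
width: 0.0215
grip_force: 60.0
```

>>> play_rows --rows '[0.14, 0, -0.12, 0, 0.15, 0, -0.12, 0]'

```text
time_s: 19.2
eef_pos: [0.4723, -0.3873, 0.1176]
tcp_rot: [-3.139, 0.007, 0.001]
force: [-6.5, -11.4, -30.8]
width: 0.0214
grip_force: 60.0
```

>>> play_rows --rows '[0.16, 0, -0.11, 0, 0.16, 0, -0.09, 0]'

```text
time_s: 19.37
eef_pos: [0.4797, -0.3873, 0.1219]
tcp_rot: [-3.138, 0.008, 0.001]
force: [-8.6, -12.6, -31.4]
width: 0.0216
grip_force: 60.0
```

>>> play_rows --rows '[0.17, 0, -0.08, 0, 0.18, 0, -0.06, 0]'

```text
time_s: 19.53
eef_pos: [0.4877, -0.3872, 0.1251]
tcp_rot: [-3.138, 0.01, 0.001]
force: [-13.6, -12.1, -24.7]
width: 0.0218
grip_force: 60.0
```

```bash
python3 st.py
```

```text
eef [ 0.4877 -0.3872  0.1251] F [-13.6 -12.1 -24.7] M [-2.22  3.06  0.28]
0.2 drum torque 0.69
0.23 drum torque 1.099
0.26 drum torque 1.507
G theta -19.7 r 0.0692 padmoment(.26) -0.045
dots [(-138, -14), (-98, -14), (-50, -19), (-30, -23), (-6, -17), (40, -15), (85, -9), (146, -22), (164, -10)]
```

```bash
cat > samp.py <<'E'
from ang import *
import json,sys
s=bot.get_state()
rec=dict(t=s['time_s'],e=list(map(float,s['eef_pos'])),f=list(map(float,s['force'])),m=list(map(float,s['ft_torque'])),w=float(s['width']))
if len(sys.argv)>1:
    im,_=bot.capture('side'); P=cv2.GaussianBlur(polar(im).astype(float),(0,0),1); D=P-cv2.blur(P,(25,9)); q=D[24:32].mean(0).clip(-25,5)
    A=np.r_[25:128,-122:-40]
    f=[q[[a+180 for a in A if (a-p)%45==0]].mean() for p in range(45)]
    f=np.array(f); rec['ph']=int(np.argmin(f)); rec['ph2']=[int(k) for k in np.argsort(f)[:4]]
open('log.jsonl','a').write(json.dumps(rec)+'\n')
x,z=rec['e'][0]-.511,rec['e'][2]-.092; f,m=rec['f'],rec['m']
print('F',np.round(f,1),'My',round(m[1],2),'Td(.2)',round(-(m[1]-.18+(z+.2)*f[0]-x*f[2]),2),'thC',round(float(np.degrees(np.arctan2(x,z+.0194))),1),round(float(np.hypot(x,z+.0194)),4),rec.get('ph2'))
E
python3 samp.py v
```

```text
F [-10.9  -9.8 -23.3] My 2.53 Td(.2) 0.72 thC -23.2 0.0574 [40, 41, 39, 42]
```

>>> play_rows --rows '[0.18, 0, -0.05, 0, 0.18, 0, -0.04, 0]'

```text
time_s: 19.8
eef_pos: [0.496, -0.3871, 0.1273]
tcp_rot: [-3.137, 0.011, 0.001]
force: [-17.6, -10.3, -24.2]
width: 0.0217
grip_force: 60.0
```

```bash
python3 samp.py
```

```text
F [-17.6 -10.3 -24.2] My 3.75 Td(.2) 0.93 thC -15.4 0.0568 None
```

>>> play_rows --rows '[0.19, 0, -0.02, 0, 0.19, 0, -0.01, 0]'

```text
time_s: 19.97
eef_pos: [0.5052, -0.387, 0.1286]
tcp_rot: [-3.137, 0.012, 0.001]
force: [-19.8, -7.4, -15.2]
width: 0.0214
grip_force: 60.0
```

```bash
python3 samp.py v
```

```text
F [-19.8  -7.4 -15.2] My 4.45 Td(.2) 0.51 thC -5.9 0.0563 [6, 5, 7, 4]
```

>>> play_rows --rows '[0.19, 0, 0.01, 0, 0.19, 0, 0.02, 0]'

```text
time_s: 20.18
eef_pos: [0.5146, -0.387, 0.1288]
tcp_rot: [-3.137, 0.012, 0.001]
force: [-20.7, -4.8, -4.6]
width: 0.0219
grip_force: 60.0
```

```bash
python3 samp.py
```

```text
F [-20.7  -4.8  -4.6] My 4.73 Td(.2) 0.35 thC 3.7 0.0563 None
```

>>> play_rows --rows '[0.18, 0, 0.04, 0, 0.18, 0, 0.05, 0]'

```text
time_s: 20.35
eef_pos: [0.5244, -0.3869, 0.1278]
tcp_rot: [-3.138, 0.01, 0.001]
force: [-20.6, -1.2, 4.7]
width: 0.022
grip_force: 60.0
```

```bash
python3 samp.py v
```

```text
F [-20.6  -1.2   4.7] My 4.41 Td(.2) 0.7 thC 13.6 0.0568 [16, 17, 15, 18]
```

>>> play_rows --rows '[0.18, 0, 0.06, 0, 0.17, 0, 0.08, 0]'

```text
time_s: 20.57
eef_pos: [0.534, -0.387, 0.1256]
tcp_rot: [-3.139, 0.007, 0.0]
force: [-16.3, 1.7, 12.6]
width: 0.0219
grip_force: 60.0
```

```bash
python3 samp.py
```

```text
F [-16.3   1.7  12.6] My 3.76 Td(.2) 0.52 thC 23.5 0.0578 None
```

>>> play_rows --rows '[0.16, 0, 0.09, 0, 0.16, 0, 0.11, 0]'

```text
time_s: 20.73
eef_pos: [0.5436, -0.3869, 0.1219]
tcp_rot: [-3.14, 0.004, 0.0]
force: [-10.4, 5.1, 19.9]
width: 0.0215
grip_force: 60.0
```

```bash
python3 samp.py v
```

```text
F [-10.4   5.1  19.9] My 2.73 Td(.2) 0.48 thC 33.5 0.0591 [30, 29, 31, 28]
```

>>> play_rows --rows '[0.15, 0, 0.12, 0, 0.14, 0, 0.12, 0]'

```text
time_s: 20.95
eef_pos: [0.5523, -0.3869, 0.1169]
tcp_rot: [-3.141, 0.0, 0.0]
force: [-5.0, 6.9, 21.3]
width: 0.0215
grip_force: 60.0
```

```bash
python3 samp.py v
```

```text
F [-5.   6.9 21.3] My 1.75 Td(.2) 0.43 thC 43.0 0.0605 [38, 39, 37, 36]
```

>>> play_rows --rows '[0, 0, 0, 0, 0, 0, 0, 0, 0, 0, 0, 0, -0.7, 0, 0, 0, -0.9, 0, 0, 0]' --claw 0.36

```text
time_s: 21.42
eef_pos: [0.5127, -0.3871, 0.114]
tcp_rot: [-3.141, -0.0, 0.001]
force: [-0.2, 0.1, 0.0]
width: 0.0342
grip_force: 0.0
```

>>> play_rows --rows '[-0.9, 0, 0, 0, -0.9, 0, 0, 0, 0, 0, 0, 0, 0, 0, 0, 0]'

```text
time_s: 21.75
eef_pos: [0.467, -0.3877, 0.1148]
tcp_rot: [-3.141, -0.0, -0.002]
force: [1.0, -0.2, 0.1]
width: 0.0339
grip_force: 0.0
```

```bash
python3 samp.py v
```

```text
F [ 1.  -0.2  0.1] My 0.18 Td(.2) -0.22 thC -46.2 0.061 [38, 36, 39, 35]
```

>>> play_rows --rows '[0, 0, 0, 0, 0, 0, 0, 0, 0, 0, 0, 0, 0, 0, 0, 0]' --claw 0 --newtons 60

```text
time_s: 22.13
eef_pos: [0.4681, -0.3875, 0.1144]
tcp_rot: [3.141, -0.001, 0.001]
force: [3.5, -0.6, -2.5]
width: 0.0215
grip_force: 60.0
```

>>> play_rows --rows '[0.14, 0, -0.12, 0, 0.15, 0, -0.12, 0]'

```text
time_s: 22.3
eef_pos: [0.4729, -0.3874, 0.1181]
tcp_rot: [-3.14, 0.005, 0.001]
force: [-2.5, -10.3, -25.7]
width: 0.0214
grip_force: 60.0
```

>>> play_rows --rows '[0.16, 0, -0.11, 0, 0.16, 0, -0.09, 0]'

```text
time_s: 22.47
eef_pos: [0.4806, -0.3873, 0.1225]
tcp_rot: [-3.139, 0.006, 0.001]
force: [-4.9, -9.9, -26.0]
width: 0.0215
grip_force: 60.0
```

>>> play_rows --rows '[0.17, 0, -0.08, 0, 0.18, 0, -0.06, 0]'

```text
time_s: 22.63
eef_pos: [0.4887, -0.3872, 0.1258]
tcp_rot: [-3.138, 0.008, 0.001]
force: [-8.9, -8.5, -21.8]
width: 0.0216
grip_force: 60.0
```

```bash
python3 samp.py v
```

```text
F [ -8.9  -8.5 -21.8] My 2.41 Td(.2) 0.34 thC -22.8 0.0577 [8, 9, 7, 10]
```

>>> play_rows --rows '[0.18, 0, -0.05, 0, 0.18, 0, -0.04, 0]'

```text
time_s: 22.85
eef_pos: [0.4971, -0.3871, 0.128]
tcp_rot: [-3.138, 0.009, 0.001]
force: [-11.0, -9.3, -20.9]
width: 0.0219
grip_force: 60.0
```

>>> play_rows --rows '[0.19, 0, -0.02, 0, 0.19, 0, -0.01, 0]'

```text
time_s: 23.02
eef_pos: [0.5064, -0.3871, 0.1293]
tcp_rot: [-3.138, 0.009, 0.001]
force: [-14.2, -6.6, -12.4]
width: 0.0217
grip_force: 60.0
```

>>> play_rows --rows '[0.19, 0, 0.01, 0, 0.19, 0, 0.02, 0]'

```text
time_s: 23.18
eef_pos: [0.516, -0.387, 0.1293]
tcp_rot: [-3.138, 0.009, 0.001]
force: [-14.9, -4.1, -4.6]
width: 0.0217
grip_force: 60.0
```

```bash
python3 samp.py v
```

```text
F [-14.9  -4.1  -4.6] My 3.52 Td(.2) 0.17 thC 5.1 0.0569 [25, 24, 23, 26]
```

>>> play_rows --rows '[0.18, 0, 0.04, 0, 0.18, 0, 0.05, 0]'

```text
time_s: 23.4
eef_pos: [0.5255, -0.387, 0.1282]
tcp_rot: [-3.139, 0.007, 0.0]
force: [-12.7, -0.4, 4.3]
width: 0.0215
grip_force: 60.0
```

>>> play_rows --rows '[0.18, 0, 0.06, 0, 0.17, 0, 0.08, 0]'

```text
time_s: 23.57
eef_pos: [0.5353, -0.3869, 0.1257]
tcp_rot: [-3.14, 0.005, 0.0]
force: [-10.0, 2.1, 12.1]
width: 0.0218
grip_force: 60.0
```

>>> play_rows --rows '[0.16, 0, 0.09, 0, 0.16, 0, 0.11, 0]'

```text
time_s: 23.73
eef_pos: [0.5446, -0.3869, 0.1218]
tcp_rot: [-3.141, 0.002, 0.0]
force: [-5.1, 3.9, 16.2]
width: 0.0211
grip_force: 60.0
```

>>> play_rows --rows '[0.15, 0, 0.12, 0, 0.14, 0, 0.12, 0]'

```text
time_s: 23.9
eef_pos: [0.553, -0.3869, 0.1165]
tcp_rot: [3.142, -0.001, 0.0]
force: [-1.7, 6.2, 17.4]
width: 0.0219
grip_force: 60.0
```

```bash
python3 samp.py v
```

```text
F [-1.7  6.2 17.4] My 1.13 Td(.2) 0.16 thC 43.7 0.0608 [5, 6, 7, 4]
```

>>> play_rows --rows '[0, 0, 0, 0, 0, 0, 0, 0, 0, 0, 0, 0, -0.7, 0, 0, 0, -0.9, 0, 0, 0]' --claw 0.36

```text
time_s: 24.37
eef_pos: [0.5126, -0.3872, 0.114]
tcp_rot: [-3.141, 0.0, 0.001]
force: [0.0, 0.1, 0.6]
width: 0.0338
grip_force: 0.0
```

>>> play_rows --rows '[-0.9, 0, 0, 0, -0.9, 0, 0, 0, 0, 0, 0, 0, 0, 0, 0, 0]'

```text
time_s: 24.7
eef_pos: [0.4669, -0.3878, 0.1148]
tcp_rot: [-3.141, -0.0, -0.002]
force: [0.6, 0.4, 0.6]
width: 0.0341
grip_force: 0.0
```

```bash
python3 samp.py v
```

```text
F [0.6 0.4 0.6] My 0.12 Td(.2) -0.09 thC -46.3 0.061 [8, 9, 7, 10]
```

>>> play_rows --rows '[0, 0, 0, 0, 0, 0, 0, 0, 0, 0, 0, 0, 0, 0, 0, 0]' --claw 0 --newtons 60

```text
time_s: 25.08
eef_pos: [0.4681, -0.3875, 0.1144]
tcp_rot: [3.141, -0.001, 0.0]
force: [3.1, -1.6, -2.1]
width: 0.0216
grip_force: 60.0
```

>>> play_rows --rows '[0.14, 0, -0.12, 0, 0.15, 0, -0.12, 0]'

```text
time_s: 25.25
eef_pos: [0.4737, -0.3874, 0.1187]
tcp_rot: [-3.14, 0.004, 0.001]
force: [0.5, -7.5, -20.1]
width: 0.0216
grip_force: 60.0
```

>>> play_rows --rows '[0.16, 0, -0.11, 0, 0.16, 0, -0.09, 0]'

```text
time_s: 25.42
eef_pos: [0.4814, -0.3873, 0.1232]
tcp_rot: [-3.14, 0.005, 0.001]
force: [-2.0, -8.6, -22.0]
width: 0.0214
grip_force: 60.0
```

>>> play_rows --rows '[0.17, 0, -0.08, 0, 0.18, 0, -0.06, 0]'

```text
time_s: 25.58
eef_pos: [0.4895, -0.3872, 0.1265]
tcp_rot: [-3.139, 0.006, 0.001]
force: [-5.3, -7.5, -17.9]
width: 0.0213
grip_force: 60.0
```

```bash
python3 samp.py v
```

```text
F [ -5.3  -7.5 -17.9] My 1.84 Td(.2) -0.03 thC -21.7 0.0581 [24, 23, 26, 25]
```

>>> play_rows --rows '[0.18, 0, -0.05, 0, 0.18, 0, -0.04, 0]'

```text
time_s: 25.8
eef_pos: [0.498, -0.3872, 0.1287]
tcp_rot: [-3.139, 0.007, 0.001]
force: [-8.8, -7.7, -17.9]
width: 0.0216
grip_force: 60.0
```

>>> play_rows --rows '[0.19, 0, -0.02, 0, 0.19, 0, -0.01, 0]'

```text
time_s: 25.97
eef_pos: [0.5072, -0.3871, 0.1299]
tcp_rot: [-3.139, 0.008, 0.001]
force: [-11.3, -5.0, -10.0]
width: 0.0214
grip_force: 60.0
```

>>> play_rows --rows '[0.19, 0, 0.01, 0, 0.19, 0, 0.02, 0]'

```text
time_s: 26.13
eef_pos: [0.5168, -0.387, 0.1298]
tcp_rot: [-3.139, 0.007, 0.001]
force: [-12.9, -2.8, -3.1]
width: 0.0212
grip_force: 60.0
```

```bash
python3 samp.py v
```

```text
F [-12.9  -2.8  -3.1] My 3.01 Td(.2) 0.21 thC 5.8 0.0575 [1, 2, 0, 3]
```

>>> play_rows --rows '[0.18, 0, 0.04, 0, 0.18, 0, 0.05, 0]'

```text
time_s: 26.35
eef_pos: [0.5262, -0.387, 0.1285]
tcp_rot: [-3.139, 0.006, 0.0]
force: [-10.7, 0.5, 4.9]
width: 0.0213
grip_force: 60.0
```

>>> play_rows --rows '[0.18, 0, 0.06, 0, 0.17, 0, 0.08, 0]'

```text
time_s: 26.52
eef_pos: [0.5358, -0.387, 0.126]
tcp_rot: [-3.14, 0.004, 0.0]
force: [-8.9, 1.9, 12.0]
width: 0.0213
grip_force: 60.0
```

>>> play_rows --rows '[0.16, 0, 0.09, 0, 0.16, 0, 0.11, 0]'

```text
time_s: 26.68
eef_pos: [0.5449, -0.3869, 0.122]
tcp_rot: [-3.141, 0.001, 0.0]
force: [-3.9, 4.1, 16.1]
width: 0.0213
grip_force: 60.0
```

>>> play_rows --rows '[0.15, 0, 0.12, 0, 0.14, 0, 0.12, 0]'

```text
time_s: 26.85
eef_pos: [0.5531, -0.3869, 0.1166]
tcp_rot: [3.141, -0.001, 0.0]
force: [-1.6, 6.6, 18.2]
width: 0.0219
grip_force: 60.0
```

```bash
python3 samp.py v
```

```text
F [-1.6  6.6 18.2] My 1.07 Td(.2) 0.24 thC 43.7 0.0609 [24, 1, 2, 26]
```

>>> play_rows --rows '[0, 0, 0, 0, 0, 0, 0, 0, 0, 0, 0, 0, -0.7, 0, 0, 0, -0.9, 0, 0, 0]' --claw 0.36

```text
time_s: 27.32
eef_pos: [0.5126, -0.3871, 0.114]
tcp_rot: [-3.141, 0.0, 0.001]
force: [-1.0, -0.2, 0.2]
width: 0.034
grip_force: 0.0
```

>>> play_rows --rows '[-0.9, 0, 0, 0, -0.9, 0, 0, 0, 0, 0, 0, 0, 0, 0, 0, 0]'

```text
time_s: 27.65
eef_pos: [0.4669, -0.3878, 0.1148]
tcp_rot: [-3.141, -0.0, -0.002]
force: [0.4, -0.8, -0.3]
width: 0.0344
grip_force: 0.0
```

```bash
python3 samp.py v; python3 st.py | tail -1
```

```text
F [ 0.4 -0.8 -0.3] My 0.16 Td(.2) -0.06 thC -46.2 0.061 [10, 11, 9, 12]
dots [(-138, -14), (-110, -14), (-49, -11), (-20, -16), (2, -22), (56, -17), (146, -23), (164, -10)]
```

>>> play_rows --rows '[0, 0, 0, 0, 0, 0, 0, 0, 0, 0, 0, 0, 0, 0, 0, 0]' --claw 0 --newtons 60

```text
time_s: 28.08
eef_pos: [0.468, -0.3875, 0.1144]
tcp_rot: [3.141, -0.001, 0.0]
force: [3.6, -1.0, -3.5]
width: 0.0216
grip_force: 60.0
```

>>> play_rows --rows '[0.14, 0, -0.12, 0, 0.15, 0, -0.12, 0]'

```text
time_s: 28.25
eef_pos: [0.4735, -0.3874, 0.1187]
tcp_rot: [-3.14, 0.004, 0.0]
force: [-0.6, -8.6, -22.2]
width: 0.0218
grip_force: 60.0
```

>>> play_rows --rows '[0.16, 0, -0.11, 0, 0.16, 0, -0.09, 0]'

```text
time_s: 28.42
eef_pos: [0.4811, -0.3873, 0.1231]
tcp_rot: [-3.139, 0.005, 0.001]
force: [-2.5, -8.6, -23.3]
width: 0.0216
grip_force: 60.0
```

>>> play_rows --rows '[0.17, 0, -0.08, 0, 0.18, 0, -0.06, 0]'

```text
time_s: 28.58
eef_pos: [0.4891, -0.3872, 0.1263]
tcp_rot: [-3.139, 0.007, 0.001]
force: [-8.3, -8.6, -20.4]
width: 0.0215
grip_force: 60.0
```

```bash
python3 samp.py v
```

```text
F [ -8.3  -8.6 -20.4] My 2.2 Td(.2) 0.37 thC -22.2 0.058 [1, 0, 2, 44]
```

>>> play_rows --rows '[0.18, 0, -0.05, 0, 0.18, 0, -0.04, 0]'

```text
time_s: 28.8
eef_pos: [0.4974, -0.3871, 0.1285]
tcp_rot: [-3.138, 0.008, 0.001]
force: [-11.3, -7.2, -17.8]
width: 0.0218
grip_force: 60.0
```

>>> play_rows --rows '[0.19, 0, -0.02, 0, 0.19, 0, -0.01, 0]'

```text
time_s: 28.97
eef_pos: [0.5065, -0.3871, 0.1296]
tcp_rot: [-3.138, 0.009, 0.001]
force: [-14.6, -5.8, -11.0]
width: 0.0216
grip_force: 60.0
```

>>> play_rows --rows '[0.19, 0, 0.01, 0, 0.19, 0, 0.02, 0]'

```text
time_s: 29.13
eef_pos: [0.5159, -0.387, 0.1296]
tcp_rot: [-3.138, 0.009, 0.0]
force: [-16.0, -4.1, -1.8]
width: 0.0216
grip_force: 60.0
```

```bash
python3 samp.py v
```

```text
F [-16.   -4.1  -1.8] My 3.77 Td(.2) 0.2 thC 5.0 0.0572 [18, 19, 17, 20]
```

>>> play_rows --rows '[0.18, 0, 0.04, 0, 0.18, 0, 0.05, 0]'

```text
time_s: 29.35
eef_pos: [0.5253, -0.387, 0.1285]
tcp_rot: [-3.139, 0.008, 0.0]
force: [-15.4, -0.2, 6.1]
width: 0.0215
grip_force: 60.0
```

>>> play_rows --rows '[0.18, 0, 0.06, 0, 0.17, 0, 0.08, 0]'

```text
time_s: 29.52
eef_pos: [0.535, -0.387, 0.1261]
tcp_rot: [-3.14, 0.005, 0.0]
force: [-12.4, 3.4, 14.5]
width: 0.0216
grip_force: 60.0
```

>>> play_rows --rows '[0.16, 0, 0.09, 0, 0.16, 0, 0.11, 0]'

```text
time_s: 29.68
eef_pos: [0.5442, -0.3869, 0.1223]
tcp_rot: [-3.141, 0.002, 0.0]
force: [-7.5, 5.2, 20.2]
width: 0.0216
grip_force: 60.0
```

>>> play_rows --rows '[0.15, 0, 0.12, 0, 0.14, 0, 0.12, 0]'

```text
time_s: 29.85
eef_pos: [0.5526, -0.3869, 0.1171]
tcp_rot: [3.142, -0.0, 0.0]
force: [-4.1, 7.0, 22.6]
width: 0.0211
grip_force: 60.0
```

```bash
python3 samp.py v;  python3 st.py | tail -1
```

```text
F [-4.1  7.  22.6] My 1.62 Td(.2) 0.43 thC 43.1 0.061 [44, 43, 0, 42]
dots [(-138, -14), (-93, -13), (-44, -17), (2, -15), (46, -26), (90, -8), (146, -23), (164, -9)]
```

```bash
python3 - <<'E'
import numpy as np
psi=np.array([[85,90,96,101,106,113,120,128],[143,149,154,160,166,171,178,185],[204,211,219,226,232,238,244,250],[271,277,282,288,295,302,308,315]],float)
y=np.array([[1.29,1.33,1.197,1.147,1.2,1.154,1.16,1.10],[.96,.902,.862,.822,.768,.825,.795,.806],[.671,.726,.685,.72,.673,.773,.738,.837],[.893,.874,.882,.903,.948,1.011,1.044,1.122]])
p=np.radians(psi.ravel()); Y=y.ravel(); k=np.tile(np.arange(8),4); th=np.tile(np.linspace(-22,43,8),4)
for name,G in (('const',np.ones((32,1))),('quad',np.c_[np.ones(32),th/30,(th/30)**2]),('perk',np.eye(8)[k])):
    A=np.c_[G,np.cos(p),np.sin(p)]; s,*_=np.linalg.lstsq(A,Y,rcond=None); B,C=s[-2:]
    # y=-T sin(psi-psi0) = T sin(psi0)cos(psi) - T cos(psi0) sin(psi)
    psi0=np.degrees(np.arctan2(B,-C)); res=Y-A@s; cov=np.linalg.inv(A.T@A)*res.var()
    print(name,'T',np.hypot(B,C).round(3),'top psi0',psi0.round(1),'down at',(psi0+180).round(1),'rms',res.std().round(3),'sd deg',np.degrees(np.sqrt(cov[-1,-1])/np.hypot(B,C)).round(1),s[:-2].round(2))
E
```

```text
const T 0.352 top psi0 127.3 down at 307.3 rms 0.038 sd deg 1.5 [1.05]
quad T 0.352 top psi0 127.6 down at 307.6 rms 0.029 sd deg 1.2 [ 1.03 -0.01  0.05]
perk T 0.352 top psi0 127.6 down at 307.6 rms 0.026 sd deg 1.0 [1.06 1.07 1.03 1.02 1.02 1.07 1.07 1.1 ]
```

>>> play_rows --rows '[0, 0, 0, 0, 0, 0, 0, 0, 0, 0, 0, 0, -0.4, 0, -0.3, 0, -0.45, 0, -0.3, 0]' --claw 0.36

```text
time_s: 30.37
eef_pos: [0.5303, -0.3871, 0.1294]
tcp_rot: [-3.141, 0.001, 0.0]
force: [-1.3, 0.1, 0.5]
width: 0.0341
grip_force: 0.0
```

>>> play_rows --rows '[0, 0, 0, 0, 0, 0, 0, 0]'

```text
time_s: 30.53
eef_pos: [0.5305, -0.3879, 0.1307]
tcp_rot: [3.141, -0.001, -0.001]
force: [0.1, -0.8, -0.6]
width: 0.0342
grip_force: 0.0
```

```bash
python3 samp.py v
```

```text
F [ 0.1 -0.8 -0.6] My 0.14 Td(.2) 0.01 thC 18.6 0.0613 [44, 0, 43, 1]
```

>>> play_rows --rows '[0, 0, 0, 0, 0, 0, 0, 0, 0, 0, 0, 0, 0, 0, 0, 0]' --claw 0 --newtons 60

```text
time_s: 30.92
eef_pos: [0.5312, -0.387, 0.1293]
tcp_rot: [-3.141, 0.0, 0.0]
force: [-0.2, 2.1, 0.3]
width: 0.0213
grip_force: 60.0
```

>>> play_rows --rows '[-0.18, 0, -0.05, 0, -0.18, 0, -0.04, 0]'

```text
time_s: 31.08
eef_pos: [0.5242, -0.3871, 0.131]
tcp_rot: [3.141, -0.004, -0.0]
force: [14.1, 1.3, -12.6]
width: 0.0214
grip_force: 60.0
```

```bash
python3 samp.py v;  python3 st.py | tail -1
```

```text
F [ 14.1   1.3 -12.6] My -3.03 Td(.2) -0.33 thC 12.7 0.0599 [40, 39, 41, 38]
dots [(-138, -13), (-98, -14), (-51, -20), (10, -24), (42, -8), (84, -10), (146, -23), (165, -9)]
```

>>> play_rows --rows '[-0.06, 0, -0.01, 0, 0, 0, 0, 0, 0, 0, 0, 0]'

```text
time_s: 31.43
eef_pos: [0.5226, -0.3871, 0.1313]
tcp_rot: [3.141, -0.004, -0.0]
force: [11.7, 1.6, -10.3]
width: 0.0214
grip_force: 60.0
```

```bash
python3 samp.py v;  python3 st.py | tail -1
```

```text
F [ 11.7   1.6 -10.3] My -2.68 Td(.2) -0.06 thC 11.2 0.0598 [39, 38, 40, 41]
dots [(-137, -13), (-99, -14), (-51, -20), (9, -22), (43, -8), (84, -10), (146, -23), (164, -9)]
```

>>> play_rows --rows '[-0.06, 0, -0.01, 0, 0, 0, 0, 0, 0, 0, 0, 0]'

```text
time_s: 31.78
eef_pos: [0.5213, -0.3871, 0.1314]
tcp_rot: [3.141, -0.004, -0.0]
force: [13.8, 1.1, -11.1]
width: 0.0215
grip_force: 60.0
```

>>> play_rows --rows '[0.04, 0, 0.03, 0, 0.03, 0, 0.02, 0, 0, 0, 0, 0, 0, 0, 0, 0]'

```text
time_s: 32.12
eef_pos: [0.5218, -0.3871, 0.1313]
tcp_rot: [3.141, -0.002, 0.0]
force: [5.6, 4.3, 0.9]
width: 0.0215
grip_force: 60.0
```

```bash
python3 samp.py v;  python3 st.py | tail -1
```

```text
F [5.6 4.3 0.9] My -1.19 Td(.2) 0.03 thC 10.4 0.0597 [39, 38, 40, 41]
dots [(-138, -14), (-99, -13), (-52, -18), (8, -22), (42, -9), (84, -11), (146, -22), (164, -10)]
```

>>> play_rows --rows '[0, 0, 0, 0, 0, 0, 0, 0, 0, 0, 0, 0, 0, 0, 0, 0, 0, 0, 0, 0]'

```text
time_s: 32.63
eef_pos: [0.5218, -0.3871, 0.1313]
tcp_rot: [3.141, -0.002, -0.0]
force: [5.7, 3.6, 0.5]
width: 0.0217
grip_force: 60.0
```

```bash
python3 samp.py v; python3 capz.py | grep -v '0\.1[0-9]* .*0\.2' ; python3 - <<'E'
from cell import bot
s=bot.get_state(); print(s['grip_force'],s['width'],s['force'],s['time_s'])
E
```

```text
F [5.7 3.6 0.5] My -1.2 Td(.2) 0.04 thC 10.4 0.0597 [39, 38, 40, 41]
-0.331 0.488 [0.0945 0.0949 0.0959]
-0.331 0.494 [0.1063 0.107  0.1092]
-0.331 0.5 [0.1107 0.1126 0.1139]
-0.331 0.506 [0.1147 0.1154 0.1165]
-0.331 0.512 [0.1154 0.1161 0.1168]
-0.331 0.518 [0.1138 0.1148 0.1159]
-0.443 0.488 [0.0932 0.0948 0.096 ]
-0.443 0.494 [0.0924 0.094  0.1059]
-0.443 0.5 [0.0958 0.109  0.113 ]
-0.443 0.506 [0.1041 0.1146 0.1161]
-0.443 0.512 [0.1052 0.1158 0.1167]
-0.443 0.518 [0.1007 0.1141 0.1161]
0.20113832033568027
scene cap_left_pad [([0.4764, -0.3286, 0.1031], 0.59)]
scene cap_right_pad [([0.4791, -0.4431, 0.1051], 0.68)]
60.01211643218994 0.021259249907852634 [4.67882523 4.34233882 0.62022736] 32.8833
```

The arm is still, the grip holds at 60 N, and both caps read shut. The drum is about 1° from the fitted balance point, so I'm handing in.

```bash
python3 -c "
from cell import bot
print(bot.finish_job())"
```

```text
the job is handed in; nothing more can be done
None
```

I latched both caps shut first, then turned the drum and brought its heavy side to within about 1° of straight down by my torque fit; I handed the job in at about 33 s with the gripper holding it still at 60 N.

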